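# Shut the draught screen's vent pane with the hook pole

### The job

Take the short hook pole off the worktop by its handle, pass its hook through the ring eye of the tilted vent pane in the draught screen and pull the pane shut, finishing with a steady pull of about 15 N (not over 25 N) that holds it home on its seal for half a second. Swing it gently and only with the hook in the eye; the hand must not touch the screen. Then unhook without reopening the pane and lay the pole down flat on the worktop, clear of the screen, leaving everything else where it is.

Things in the scene. Friction and masses are not known exactly. Their poses are not given: they have to be found in the camera images.
- pole_handle (a point): Centre of the hook pole's handle, a black bar 100 long, 24 wide, 30 mm high with grey bands, lying flat (this point is 15 mm up; centre of mass 10 to 25 mm nearer the hook; pole about 0.22 kg). Axes: x along the pole from handle to hook; y left of that; z up as it lies. A steel shaft 8 mm thick goes on along +x at mid height and bends square at its end into the hook pin.
- hook_pin (a point): Middle of the hook pin, the pole's bent end: 8 mm thick with a round end, pointing to the pole's right (-y), 200 mm ahead of the handle's centre; this point is 21 mm to the right of the shaft's axis, the pin's end 40 mm to the right of it. Same axes as pole_handle.
- pane_hinge (a point): Middle of the vent pane's hinge line, 150 mm above the worktop, fixed on the draught screen (white panel 206 mm wide on grey feet; two aluminium posts 292 mm high, 156 mm apart; wings 100 mm high run 115 mm back). Axes: x level, square to the screen, from its front to the back, the way the open pane leans; y along the hinge line; z up.
- pane_eye (a point): Centre of the steel ring eye on the front of the vent pane (white louvred plate 150 wide, 130 mm high, above the fixed panel). Hole 20 mm across, wire 6 mm, outside 32 mm. The hole runs parallel to the hinge line: a pin enters sideways. Pane shut: eye 105 mm above the hinge line, 24 mm in front of it (-x of pane_hinge), at mid width; it turns with the pane.
- pane (a joint): Opening angle of the vent pane about the hinge line, rad: 0 shut (upright, against the rubber lips and a rigid stop), larger as its top leans away to the back. It starts at 0.6 to 0.9. A stiff friction hinge holds it wherever it is left; moving it takes about 4 N at the eye.
- screen: The draught screen itself, fixed to the worktop: origin at worktop level in the middle of its lower panel; x towards the back, y along the panel.
- hook_pole: The hook pole: origin under the middle of its handle, axes as pole_handle.
- petri: Bystander: covered petri dish 60 mm across, 15 high, behind the screen between its wings.
- timer: Bystander: white lab timer 60 x 64 x 18 mm.
- pad: Bystander: small pad 35 x 57 x 12 mm.
- pot: Bystander: strip pot 36 mm across, 64 mm high.
- carton: Bystander: plain carton 45 x 75 x 135 mm.
- tweezer_pair: Bystander: tweezers 130 mm long.

How it is judged:
On the way, in this order (a step that is already met when the one before it is completed fails the run):
1. the hook pin stands through the ring eye while the pane is still open (eye within 14 mm of the pin's middle) (distance between hook_pin and pane_eye below 0.014 m and value of joint pane above 0.45 rad), for 0.2 s.
2. the pane is shut (within 0.025 rad) and the hook, still in the eye, pulls it onto its seal with more than 8 N for 0.4 s (value of joint pane below 0.025 rad and distance between hook_pin and pane_eye below 0.017 m and contact force between hook_pole and pane above 8 N), for 0.4 s.
At the end, for the whole second after the job is handed in: The vent pane stays shut (within 0.035 rad) and the hook pole lies flat and still on the worktop (handle centre under 22 mm, pin under 30 mm up, tilted less than 0.12 rad), released and not touching the screen (value of joint pane below 0.035 rad and height (world z) of pole_handle below 0.022 m and height (world z) of hook_pin below 0.03 m and angle between hook_pole's own z axis and vertical below 0.12 rad and linear speed of hook_pole below 0.02 m/s and contact force between hook_pole and screen below 0.1 N and contact force between the fingers and hook_pole below 0.1 N).
It fails at once if the pole pressed on the screen, pane or eye with more than 25 N (contact force between hook_pole and screen above 25 N).
It fails at once if the pane moved between 0.1 and 0.5 rad without the hook in its eye (value of joint pane between 0.1 and 0.5 rad and distance between hook_pin and pane_eye above 0.025 m).
It fails at once if the pane slammed (faster than 2 rad/s) (velocity of joint pane below -2 rad/s).
It fails at once if the gripper or arm touched the screen or pane (contact force between any of the fingers, the arm and screen above 1 N).
It fails at once if a bystander was shifted by more than 30 mm (distance of any of petri, timer, pad, pot, carton, tweezer_pair from where it was at the start of the episode above 0.03 m).
It also fails if it takes over 69 s, if anything falls off the work surface, if the arm or the gripper's body presses on something with over 40 N, if the wrist force passes 120 N, or if a joint passes its speed limit or range.

### The arm

A 6-joint arm with a two-finger parallel gripper is mounted at the origin on a cart in front of the work surface, level with it; the furniture and walls round the work are solid. World frame = base frame: x ahead of the robot, y to its left, z up, the work surface at z = 0. Lengths are in m, angles in rad, forces in N, time in s.
With the tool pointing down it reaches from about 0.325 to 0.9 m from the base axis. Payload 3.5 kg.
Tool frame: the origin (TCP) lies at the very end of the fingers, on their centre line; the grasp point (between the pads) lies 19 mm behind it; z points along the fingers, y is the direction in which the jaws open and shut (so a half turn about z gives the same grasp; the last joint's range is limited). The gripper opens to 85 mm and grips with 20 to 120 N. Pads are 22 mm wide; open, the fingers measure 114 mm over their backs; the gripper's body (76 mm by 85 mm) begins 54 mm behind the grasp point. The pads swing forward as they close: fully open they stand 13 mm farther back than shut.
Start: joints at [-1.441, 0.276, -0.026, 1.268, 0, 1.467], TCP at [0.144, -0.608, 0.231] pointing down, gripper open.
Joint ranges: [-3.12, 3.12], [-0.85, 1.88], [-1.08, 1.24], [-1.95, 2.15], [-1.57, 1.53], [-3.14, 3.14]. Speed limits (rad/s): [2.57, 2.57, 3.14, 3.14, 3.14, 3.14].

### API

Orientations are given as a rotation vector (axis times angle).
In Python, from station import manip gives the robot as it stands. The module is installed in compiled form; this text tells all that it offers.
- The arm moves only by the tool move_arm, never from a script. Its arguments are lists of equal length, an entry for each row: "translation": the shift along the tool's x, y, z in mm, a list of three; "rotation": the turn, a rotation vector about the tool's x, y, z in degrees, a list of three. A call has 1 to 5 rows; each row shifts and turns the commanded pose from where the row before left it, along the tool's axes as they then stand; what a row does not reach is not made up. A row lasts 1/12 s, in which the tool goes at most 41.7 mm and 7.16 degrees, less where a joint would pass 70% of its speed; a pose out of reach is approached as far as the arm can. A call is refused whole if a number of a shift passes 41.7 or a number of a turn 7.16, either way. A call with a gripper value outside its range is refused whole. "hand" is the opening in per cent of the stroke, from 0 (shut) to 100 (fully open), set as the call begins (left out, the last holds). The fingers move at their own pace and stop on an object; the grip force is fixed at half the most. Time passes only in rows, so rows that do not move let the fingers close. It gives the time, the measured TCP pose, the force and the opening at its end, in the units of the state.
- manip.sense(): the state, without advancing time (a new reading comes with each control period).
- manip.get_image(name): name is "scene" or "top"; returns the picture (480x640x3 uint8, red, green, blue); there is no depth.
- manip.camera_info(name): a dict with "fx", "fy", "cx", "cy" (pixels), "k1" (the pictures are not rectified: a ray, as slopes to the right and down, at radius r is drawn at 1 + k1 r^2 times it, then the intrinsics apply), "world_from_camera" (4x4, takes a point from camera to world coordinates). Camera axes: x right, y down, z forward; pixel columns grow to the right and rows downward; lengths in m; the calibration is good to about 2 mm. A picture is of the moment at which its call begins. camera_info takes no time and is no camera call.
- manip.hand_in(): hands the job in, once; it reports no verdict.
The state is a dict: "time": time; "joints": joint angles; "joint_velocities": joint speeds; "effort": joint torques, N m; "ee_pos": TCP position; "tool_rot": TCP orientation; "contact_force": force on the tool from outside, world axes, zero at the start; "ft_torque": the same for the moment, N m; "grip_width": finger opening in m.
Only numpy, scipy, OpenCV 4.12 (cv2) and the standard library are available. Lean on these libraries where they do the work, as an engineer would, in place of code of your own. Each camera call takes 0.05 s, during which the arm holds its last target.

## Working session

There is one attempt and no reset: what is moved stays moved. The work goes in short steps, Python scripts to look and compute and a tool call to move; the robot and the scene stay as the last step left them, time stands still between calls to the robot, and variables do not carry over. Pictures are saved under pics/ and viewed, and the job is handed in when it is done.

Besides the shell and the picture viewer there is one more tool, called after "Request:" by a JSON object that holds its "name" and its "arguments", one argument or row to a line. move_arm: Moves the arm, as the interface text tells. Its arguments: {"type":"object","properties":{"translation":{"type":"array"},"rotation":{"type":"array"},"hand":{"type":"number"}},"required":["translation","rotation"]}

```bash
mkdir -p pics; python3 - <<'E'
from station import manip
import cv2, numpy as np
np.set_printoptions(precision=4,suppress=True)
print(manip.sense())
for n in ("scene","top"):
    im=manip.get_image(n); cv2.imwrite(f"pics/{n}0.png",im[:,:,::-1]); print(n,manip.camera_info(n))
E
```

```text
{'time': 0.0, 'joints': array([-1.4414,  0.2771, -0.0279,  1.268 ,  0.    ,  1.4674]), 'joint_velocities': array([ 0.0009, -0.0001,  0.0001,  0.0015,  0.0003,  0.0001]), 'effort': array([ -0.0018, -44.5512,  29.5201,   0.0165,  -0.0001,  -0.    ]), 'ee_pos': array([ 0.1441, -0.6074,  0.2302]), 'tool_rot': array([-3.1182, -0.3646, -0.    ]), 'contact_force': array([-0.0355,  0.8141, -0.3157]), 'ft_torque': array([-0.0036,  0.0442, -0.0139]), 'grip_width': 0.08528545434676219}
scene {'fx': 471.5703698917109, 'fy': 471.5703698917109, 'cx': 315.76617671639326, 'cy': 238.84918750682317, 'k1': -0.054721525802020755, 'world_from_camera': array([[-0.4933, -0.6047,  0.6253, -0.1662],
       [-0.8698,  0.3334, -0.3637,  0.5088],
       [ 0.0114, -0.7233, -0.6904,  0.9705],
       [ 0.    ,  0.    ,  0.    ,  1.    ]])}
top {'fx': 450.4975055317506, 'fy': 450.4975055317506, 'cx': 322.644034841805, 'cy': 241.61915530852247, 'k1': -0.042727626327386276, 'world_from_camera': array([[-0.0166, -0.9947,  0.1015,  0.4792],
       [-0.9999,  0.0163, -0.0039,  0.0754],
       [ 0.0022, -0.1015, -0.9948,  1.2619],
       [ 0.    ,  0.    ,  0.    ,  1.    ]])}
```

View pics/scene0.png

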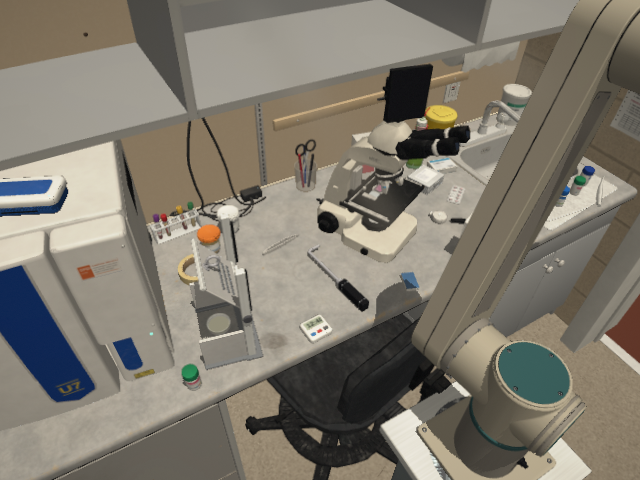

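View pics/top0.png

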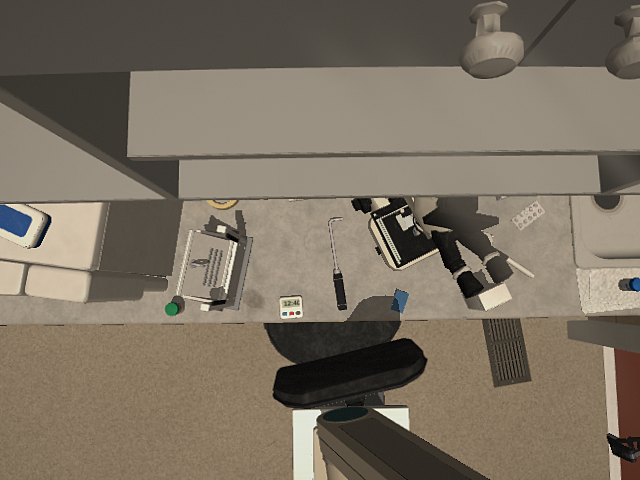

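```bash
python3 - <<'E'
import cv2
a=cv2.imread("pics/scene0.png"); b=cv2.imread("pics/top0.png")
cv2.imwrite("pics/s_crop.png",cv2.resize(a[195:395,140:390],None,fx=3,fy=3,interpolation=cv2.INTER_CUBIC))
cv2.imwrite("pics/t_crop.png",cv2.resize(b[190:330,160:360],None,fx=4,fy=4,interpolation=cv2.INTER_CUBIC))
E
```

```text
(no output)
```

View pics/s_crop.png

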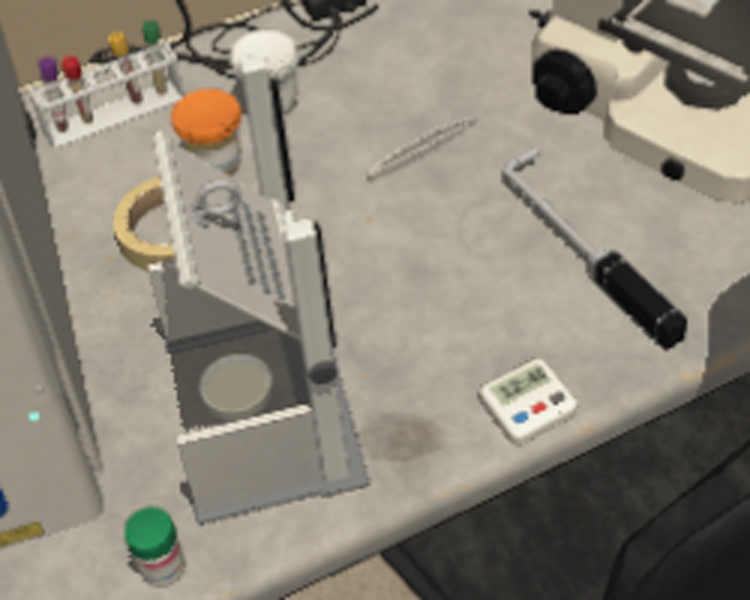

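View pics/t_crop.png

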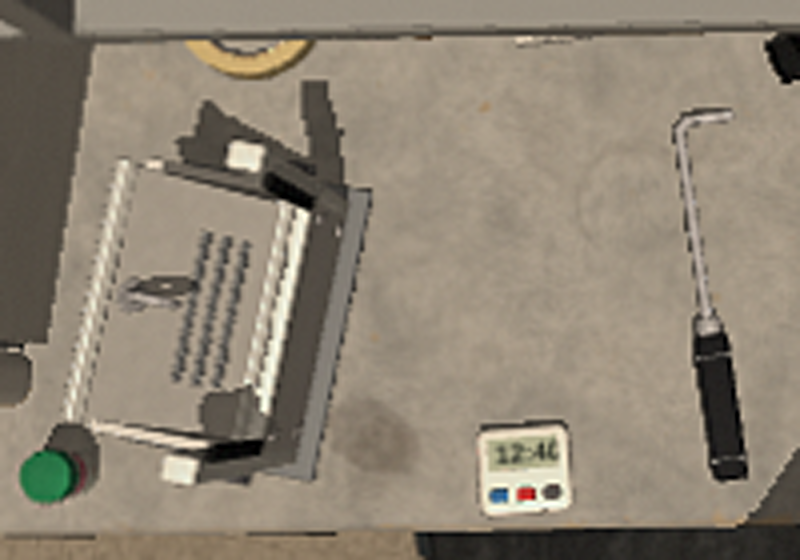

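Scene crop: the screen is on the left with its pane leaning left (world +y). The ring eye is at about (213,262) in the full scene picture, with post tops near (226,219) and (240,271). In the top view the eye is near (198,262), the post caps near (221,229) and (205,307), and the pole runs from about (342,307) to the hook at about (333,218).

```bash
cat > h.py <<'E'
import numpy as np, cv2
from station import manip
np.set_printoptions(precision=4,suppress=True)
def ray(n,px):
    c=manip.camera_info(n); T=np.array(c["world_from_camera"])
    d=np.array([(px[0]-c["cx"])/c["fx"],(px[1]-c["cy"])/c["fy"]]); s=d.copy()
    for _ in range(20): s=d/(1+c["k1"]*(s@s))
    v=T[:3,:3]@np.r_[s,1]; return T[:3,3],v/np.linalg.norm(v)
def plane(n,px,z):
    o,v=ray(n,px); return o+v*(z-o[2])/v[2]
def tri(ps,pt):
    a,u=ray("scene",ps); b,w=ray("top",pt)
    t=np.linalg.lstsq(np.c_[u,-w],b-a,rcond=None)[0]
    p,q=a+u*t[0],b+w*t[1]; return (p+q)/2, np.linalg.norm(p-q)
def proj(n,P):
    c=manip.camera_info(n); T=np.array(c["world_from_camera"])
    p=T[:3,:3].T@(np.array(P)-T[:3,3]); s=p[:2]/p[2]; s=s*(1+c["k1"]*(s@s)); return np.array([s[0]*c["fx"]+c["cx"],s[1]*c["fy"]+c["cy"]])
E
python3 - <<'E'
from h import *
T=lambda x,y:(x/4+160-.375,y/4+190-.375)
S=lambda x,y:(x/3+140-.333,y/3+195-.333)
b=cv2.imread("pics/top0.png")
# black handle mask in top
g=b.max(axis=2); m=np.zeros_like(g); m[268:315,330:350]=(g[268:315,330:350]<60)
ys,xs=np.nonzero(m); r=cv2.minAreaRect(np.c_[xs,ys].astype(np.float32)); print("handle rect",r, len(xs))
box=cv2.boxPoints(r); print([plane("top",p,0.02)[:2] for p in box], plane("top",r[0],0.03),plane("top",r[0],0.015))
for nm,p in dict(hookcorner=(680,122),pinend=(732,114),shaftbase=(708,322),handle_far=(728,476),handle_near=(708,335)).items(): print(nm,plane("top",T(*p),0.015))
print("scene hook corner",plane("scene",S(508,172),.015),"end",plane("scene",S(537,155),.015),"hnear",plane("scene",S(603,265),.015),"hfar",plane("scene",S(676,335),.015))
print("caps",plane("top",T(247,155),.292),plane("top",T(181,470),.292))
print("caps scene",plane("scene",S(257,77),.292),plane("scene",S(303,230),.292))
print("feet",[plane("top",T(*p),0.0) for p in [(372,190),(315,478)]])
print("foot scene",plane("scene",S(367,485),0))
print("eye",tri(S(218,203),T(165,287)), plane("top",T(165,287),.24))
E
python3 - <<'E'
import cv2
a=cv2.imread("pics/scene0.png"); b=cv2.imread("pics/top0.png")
cv2.imwrite("pics/s_eye.png",cv2.resize(a[205:305,180:270],None,fx=6,fy=6,interpolation=cv2.INTER_CUBIC))
cv2.imwrite("pics/t_eye.png",cv2.resize(b[220:315,165:260],None,fx=6,fy=6,interpolation=cv2.INTER_CUBIC))
E
```

```text
handle rect ((339.3846435546875, 289.0769348144531), (41.179534912109375, 8.930500984191895), 82.87498474121094) 301
[array([0.5291, 0.0449]), array([0.5318, 0.0204]), array([0.4199, 0.0087]), array([0.4174, 0.033 ])] [0.4744 0.0271 0.03  ] [0.4743 0.0266 0.015 ]
hookcorner [0.6665 0.05   0.015 ]
pinend [0.6716 0.0135 0.015 ]
shaftbase [0.5266 0.0331 0.015 ]
handle_far [0.4208 0.0215 0.015 ]
handle_near [0.5176 0.0333 0.015 ]
scene hook corner [0.6612 0.0491 0.015 ] end [0.6679 0.0135 0.015 ] hnear [0.5181 0.0315 0.015 ] hfar [0.4207 0.0185 0.015 ]
caps [0.6107 0.2912 0.292 ] [0.4415 0.3258 0.292 ]
caps scene [0.5937 0.2946 0.292 ] [0.4392 0.3241 0.292 ]
feet [array([0.6239, 0.2677, 0.    ]), array([0.4233, 0.3077, 0.    ])]
foot scene [0.4237 0.3078 0.    ]
eye (array([0.5434, 0.3511, 0.2348]), np.float64(0.0011490125340267749)) [0.5428 0.3492 0.24  ]
```

View pics/s_eye.png

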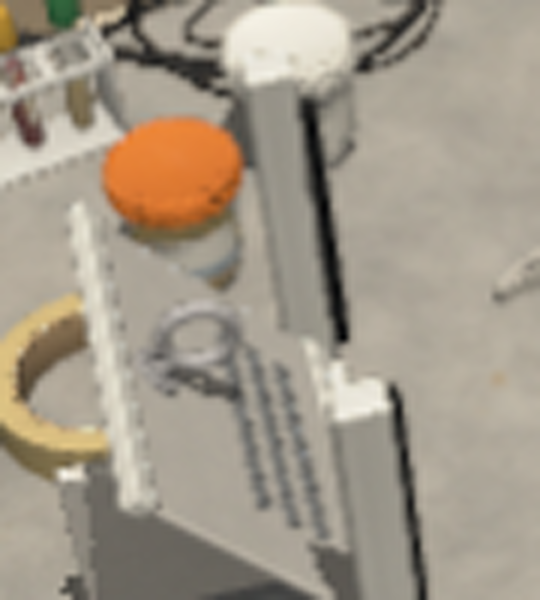

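View pics/t_eye.png

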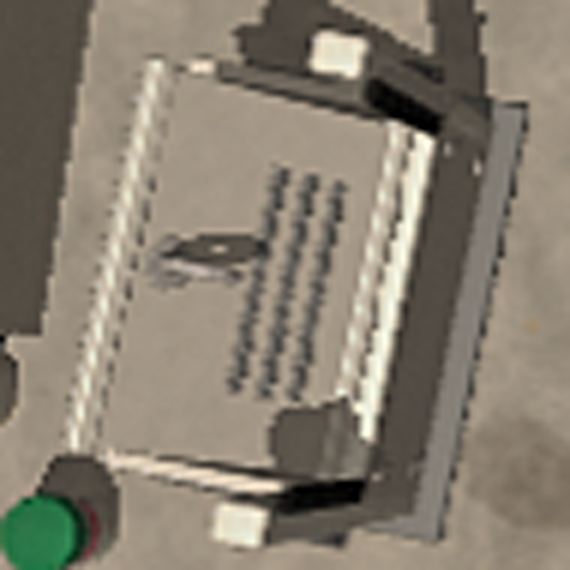

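```bash
python3 - <<'E'
from h import *
T=lambda x,y:(x/6+165-.417,y/6+220-.417)
S=lambda x,y:(x/6+180-.417,y/6+205-.417)
for n,P in [("far",(.611,.2912,.292)),("near",(.4415,.3258,.292))]:
    print(n,(proj("scene",P)-[180,205])*6)
ex=np.array([.1957,.981,0]); ey=np.array([.981,-.1957,0])
M=np.array([.526,.3085,0])  # post mid
f=lambda P:(round(float((P-M)@ex),4),round(float((P-M)@ey),4),round(float(P[2]),4))
for nm,p,z in [("foot a",(525,105),0),("foot b",(437,540),0),("panel top R a",(433,135),.15),("panel top R b",(373,437),.15),("panel top L a",(415,130),.15),("panel top L b",(360,435),.15),("pane bottom a",(392,125),.15),("pane bottom b",(340,395),.15)]:
    print(nm,f(plane("top",T(*p),z)))
for nm,ps,pt in [("pane top far",(78,210),(157,62)),("pane top near",(140,505),(78,450))]:
    P,e=tri(S(*ps),T(*pt)); print(nm,f(P),e)
# eye: scene ray with mid-plane
for px in [(200,333),(195,340),(205,330)]:
    o,v=ray("scene",S(*px)); t=((M-o)@ey)/(v@ey); P=o+v*t; print("eye",f(P),P,(proj("top",P)-[165,220])*6)
b=cv2.imread("pics/top0.png"); cv2.imwrite("pics/t_eye2.png",cv2.resize(b[245:280,180:230],None,fx=14,fy=14,interpolation=cv2.INTER_NEAREST))
a=cv2.imread("pics/scene0.png"); cv2.imwrite("pics/s_eye2.png",cv2.resize(a[245:285,195:245],None,fx=14,fy=14,interpolation=cv2.INTER_NEAREST))
E
```

```text
far [263.1056  61.737 ]
near [356.5223 395.3266]
foot a (-0.0194, 0.1039, 0.0)
foot b (-0.0185, -0.1023, 0.0)
panel top R a (-0.0102, 0.0724, 0.15)
panel top R b (-0.0105, -0.0539, 0.15)
panel top L a (-0.0025, 0.0731, 0.15)
panel top L b (-0.0051, -0.0541, 0.15)
pane bottom a (0.0074, 0.0735, 0.15)
pane bottom b (0.0062, -0.0396, 0.15)
pane top far (0.0768, 0.074, 0.2522) 0.0008630675791021489
pane top near (0.0761, -0.0739, 0.2516) 0.0005656237926505899
eye (0.0438, 0.0, 0.2502) [0.5346 0.3515 0.2502] [201.8019 268.77  ]
eye (0.046, -0.0, 0.2473) [0.535  0.3536 0.2473] [198.252  268.1131]
eye (0.0419, -0.0, 0.2511) [0.5342 0.3496 0.2511] [206.0566 269.559 ]
```

View pics/t_eye2.png

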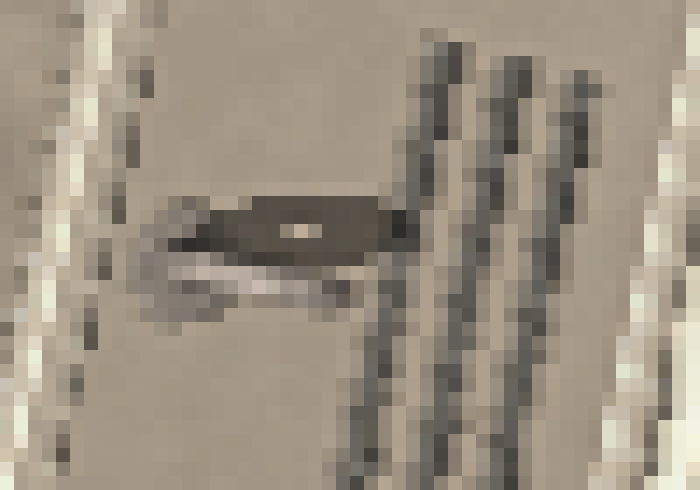

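View pics/s_eye2.png

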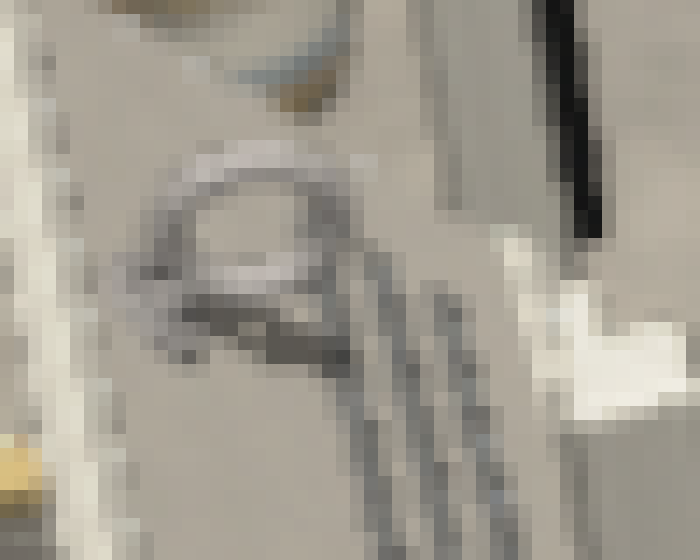

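```bash
python3 - <<'E'
from h import *
ex=np.array([.1957,.981,0]); ey=np.array([.981,-.1957,0]); M=np.array([.526,.3085,0])
f=lambda P:(round(float((P-M)@ex),4),round(float((P-M)@ey),4),round(float(P[2]),4))
P,e=tri((212.4,260.5),(198.2,264.6)); print(P,e,f(P))
for th in (.6,.65,.7,.75,.8):
    print(th,-.024*np.cos(th)+.105*np.sin(th), .15+.024*np.sin(th)+.105*np.cos(th), .13*np.sin(th),.15+.13*np.cos(th))
s=manip.sense(); from scipy.spatial.transform import Rotation as R
print(R.from_rotvec(s['tool_rot']).as_matrix())
E
```

```text
[0.5351 0.3527 0.2491] 0.0001489422544995842 (0.0451, 0.0002, 0.2491)
0.6 0.03947940494864643 0.25021165892699704 0.0734035215413546 0.25729362993825816
0.65 0.04443856143710681 0.2481132725853158 0.07867423274568515 0.25349089381137724
0.7 0.049286644665129824 0.24576965415857585 0.08374829934089983 0.2494294843469835
0.75 0.054011536949478384 0.24318666147231122 0.08861303880303344 0.24511955295359672
0.8 0.05860142852011792 0.24037075066304092 0.09325629181693797 0.2405718722151315
[[ 0.973   0.2307 -0.0003]
 [ 0.2307 -0.973   0.002 ]
 [ 0.0002 -0.002  -1.    ]]
```

```bash
python3 - <<'E'
from h import *
print("chair R",tri((428,320),(423,348)),"chair L",tri((345,385),(276,378)))
print("eyepiece",tri((466,133),(495,268)),tri((459,148),(468,290)))
print("stage/base front",tri((388,262),(398,268)), "timer",plane("scene",(316,328),.018), "pad",plane("scene",(410,281),.012))
E
```

```text
chair R (array([ 0.324 , -0.1779, -0.0524]), np.float64(0.08204162247307803)) chair L (array([0.2427, 0.1966, 0.0531]), np.float64(0.006274036053090247))
eyepiece (array([ 0.5035, -0.2711,  0.3937]), np.float64(0.02343260242282101)) (array([ 0.4631, -0.2151,  0.3926]), np.float64(0.020077107430776654))
stage/base front (array([ 0.5313, -0.1386, -0.0024]), np.float64(0.0034992710711511787)) timer [0.4215 0.1623 0.018 ] pad [ 0.435 -0.138  0.012]
```

Request:
{"name": "move_arm", "arguments": {
  "translation": [
    [20,-30,0],
    [20,-30,0],
    [20,-30,0],
    [20,-30,0],
    [20,-30,0]
  ],
  "rotation": [
    [0,0,0],
    [0,0,0],
    [0,0,0],
    [0,0,0],
    [0,0,0]
  ],
  "hand": 100
}}

```text
time: 0.52
ee_pos: [0.207, -0.4371, 0.2306]
tool_rot: [-3.119, -0.364, 0.0]
contact_force: [0.7, 0.0, -0.3]
grip_width: 0.085
```

Request:
{"name": "move_arm", "arguments": {
  "translation": [
    [20,-30,0],
    [20,-30,0],
    [20,-30,0],
    [20,-30,0],
    [20,-30,0]
  ],
  "rotation": [
    [0,0,0],
    [0,0,0],
    [0,0,0],
    [0,0,0],
    [0,0,0]
  ]
}}

```text
time: 0.93
ee_pos: [0.2695, -0.2681, 0.2309]
tool_rot: [-3.12, -0.364, 0.0]
contact_force: [1.4, -0.9, -1.2]
grip_width: 0.0854
```

```bash
cat >> h.py <<'E'
from scipy.spatial.transform import Rotation as R
def go(xyz,pole_yaw):
    "tool-frame shift mm / turn deg to reach tcp xyz, tool down with tool x at pole_yaw"
    s=manip.sense(); r=R.from_rotvec(s['tool_rot']); c,q=np.cos(pole_yaw),np.sin(pole_yaw)
    t=R.from_matrix(np.array([[c,q,0],[q,-c,0],[0,0,-1.]]))
    print("t",round(s['time'],2),"pos",s['ee_pos'],"F",s['contact_force'],"grip",s['grip_width'])
    print(" q",s['joints'])
    print(" shift now-axes",1000*r.inv().apply(np.array(xyz)-s['ee_pos']),"turn",np.degrees((r.inv()*t).as_rotvec()))
    print(" shift target-axes",1000*t.inv().apply(np.array(xyz)-s['ee_pos']))
E
python3 -c "
from h import *
go((.37,-.02,.15),.115)"
```

```text
t 0.93 pos [ 0.2695 -0.2681  0.2309] F [ 1.3676 -0.8908 -1.1749] grip 0.085410375324194
 q [-0.9535 -0.171  -0.502   1.2404  0.0002  1.956 ]
 shift now-axes [ 154.8831 -218.3046   81.0093] turn [-0.0339  0.0038  6.7059]
 shift target-axes [ 128.3232 -234.9447   80.8845]
```

Request:
{"name": "move_arm", "arguments": {
  "translation": [
    [0,0,0],
    [16,-29,10],
    [16,-29,10],
    [16,-29,10],
    [16,-29,10]
  ],
  "rotation": [
    [0,0,6.7],
    [0,0,0],
    [0,0,0],
    [0,0,0],
    [0,0,0]
  ]
}}

```text
time: 1.35
ee_pos: [0.3197, -0.146, 0.1908]
tool_rot: [3.136, 0.18, 0.0]
contact_force: [1.3, 0.6, 0.6]
grip_width: 0.0853
```

Request:
{"name": "move_arm", "arguments": {
  "translation": [
    [16,-30,10],
    [16,-30,10],
    [16,-30,10],
    [16,-29,10],
    [0,0,0]
  ],
  "rotation": [
    [0,0,0],
    [0,0,0],
    [0,0,0],
    [0,0,0],
    [0,0,0]
  ]
}}

```text
time: 1.77
ee_pos: [0.369, -0.017, 0.1494]
tool_rot: [-3.132, -0.194, 0.004]
contact_force: [-0.2, -0.5, -0.9]
grip_width: 0.0854
```

```bash
python3 - <<'E'
from h import *
a=manip.get_image("scene"); b=manip.get_image("top")
cv2.imwrite("pics/s1.png",cv2.resize(a[180:380,180:480],None,fx=2.6,fy=2.6,interpolation=cv2.INTER_CUBIC)[:,:,::-1])
cv2.imwrite("pics/t1.png",cv2.resize(b[180:380,180:480],None,fx=2.6,fy=2.6,interpolation=cv2.INTER_CUBIC)[:,:,::-1])
go((.479,.0276,.06),.115)
E
```

```text
t 1.87 pos [ 0.3688 -0.0206  0.1506] F [-0.2677 -0.3698  0.2419] grip 0.0856876680973537
 q [-0.2309 -0.1256 -0.6424  1.0561 -0.0004  2.7909]
 shift now-axes [115.3205 -34.6442  90.3533] turn [-0.0174  0.119   0.2745]
 shift target-axes [114.9652 -35.2232  90.5819]
```

View pics/s1.png

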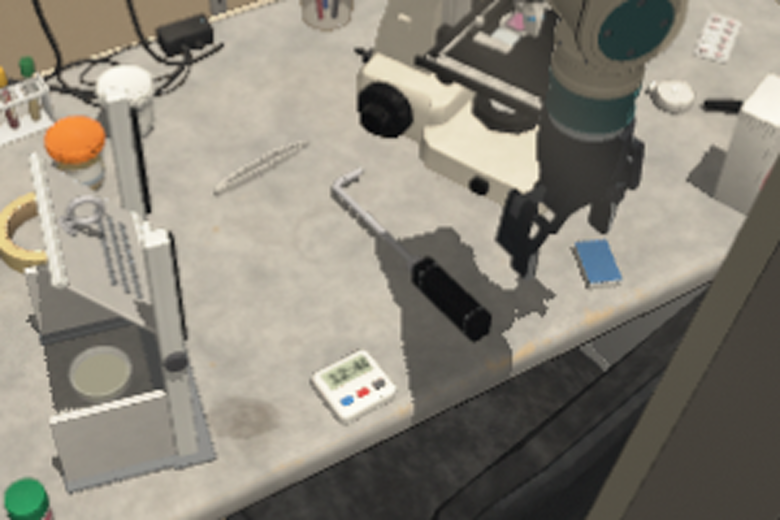

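View pics/t1.png

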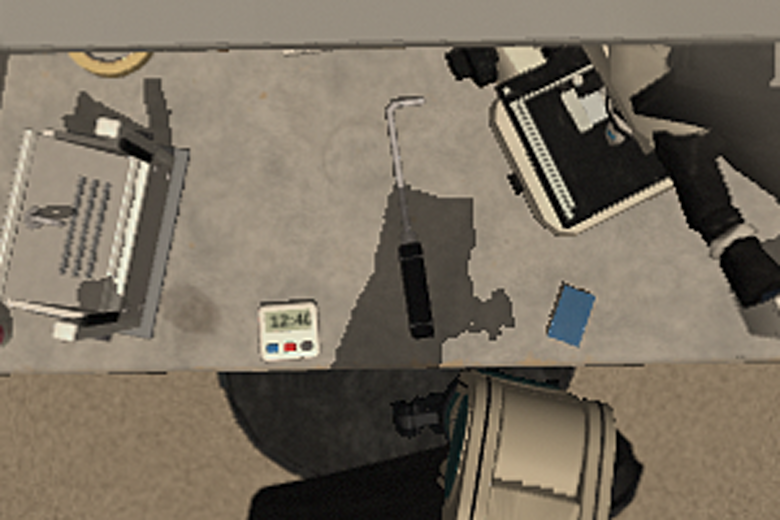

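The gripper stands in front of the pole with nothing in the way. The handle runs from about (418,243) to (424,335) in the top crop, where I measured it, so I'm moving over it.

Request:
{"name": "move_arm", "arguments": {
  "translation": [
    [29,-9,0],
    [29,-9,0],
    [29,-9,0],
    [28,-8,0],
    [0,0,30]
  ],
  "rotation": [
    [0,0,0],
    [0,0,0],
    [0,0,0],
    [0,0,0],
    [0,0,0]
  ]
}}

```text
time: 2.28
ee_pos: [0.4914, 0.0252, 0.1275]
tool_rot: [3.134, 0.18, 0.03]
contact_force: [2.1, -0.9, 0.2]
grip_width: 0.0852
```

Request:
{"name": "move_arm", "arguments": {
  "translation": [
    [0,0,30],
    [0,0,30],
    [0,0,0],
    [0,0,0]
  ],
  "rotation": [
    [0,0,0],
    [0,0,0],
    [0,0,0],
    [0,0,0]
  ]
}}

```text
time: 2.62
ee_pos: [0.4778, 0.025, 0.0603]
tool_rot: [-3.136, -0.178, 0.007]
contact_force: [0.5, 0.9, 0.4]
grip_width: 0.0858
```

```bash
python3 - <<'E'
from h import *
a=manip.get_image("scene"); b=manip.get_image("top")
cv2.imwrite("pics/s2.png",cv2.resize(a[220:340,280:460],None,fx=4,fy=4,interpolation=cv2.INTER_CUBIC)[:,:,::-1])
go((.479,.0276,.005),.115)
E
```

```text
t 2.72 pos [0.481  0.0251 0.0629] F [0.7872 0.138  0.3836] grip 0.08517921074572232
 q [-0.082   0.1809 -0.5399  0.8476 -0.0002  2.9453]
 shift now-axes [-1.8725 -2.7152 57.9229] turn [ 0.0362 -0.1334 -0.0425]
 shift target-axes [-1.7357 -2.68   57.9288]
```

View pics/s2.png

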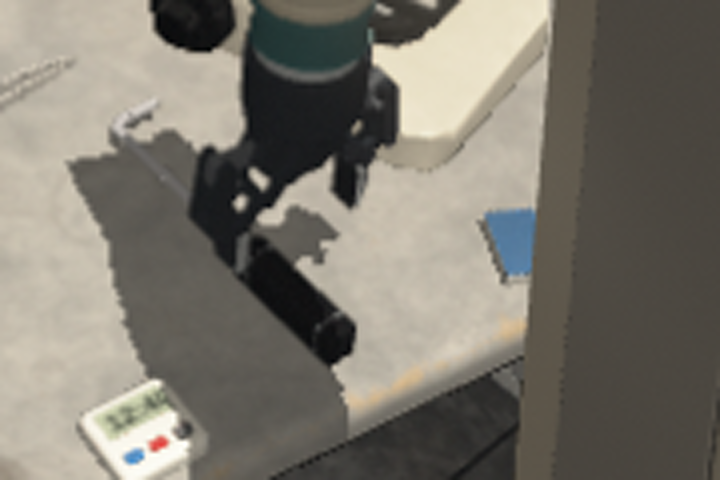

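The fingers straddle the handle (it runs from about (255,255) to (340,345) in the crop). Descending with a small correction.

Request:
{"name": "move_arm", "arguments": {
  "translation": [
    [-2,-3,18],
    [0,0,18],
    [0,0,12],
    [0,0,8],
    [0,0,0]
  ],
  "rotation": [
    [0,0,0],
    [0,0,0],
    [0,0,0],
    [0,0,0],
    [0,0,0]
  ]
}}

```text
time: 3.13
ee_pos: [0.4778, 0.0286, 0.0057]
tool_rot: [3.136, 0.181, 0.001]
contact_force: [-0.8, 0.4, 0.0]
grip_width: 0.0856
```

Request:
{"name": "move_arm", "arguments": {
  "translation": [
    [0,0,0],
    [0,0,0]
  ],
  "rotation": [
    [0,0,0],
    [0,0,0]
  ]
}}

```text
time: 3.3
ee_pos: [0.479, 0.0287, 0.0068]
tool_rot: [3.136, 0.182, 0.004]
contact_force: [0.3, 0.2, -0.6]
grip_width: 0.0855
```

```bash
python3 -c "
from h import *
go((.479,.0276,.005),.115)"
```

```text
t 3.3 pos [0.479  0.0287 0.0068] F [ 0.2826  0.214  -0.5871] grip 0.08546693491443824
 q [-0.075   0.2596 -0.5925  0.7159 -0.      2.951 ]
 shift now-axes [-0.0836  1.1056  1.7594] turn [ 0.0314 -0.1616  0.0379]
 shift target-axes [-0.0779  1.1066  1.759 ]
```

Request:
{"name": "move_arm", "arguments": {
  "translation": [
    [0,1,1.5],
    [0,0,0],
    [0,0,0],
    [0,0,0],
    [0,0,0]
  ],
  "rotation": [
    [0,0,0],
    [0,0,0],
    [0,0,0],
    [0,0,0],
    [0,0,0]
  ],
  "hand": 0
}}

```text
time: 3.72
ee_pos: [0.4777, 0.0277, 0.004]
tool_rot: [3.136, 0.182, 0.001]
contact_force: [0.1, -2.5, 0.7]
grip_width: 0.0256
```

Request:
{"name": "move_arm", "arguments": {
  "translation": [
    [0,0,0],
    [0,0,0],
    [0,0,0],
    [0,0,0],
    [0,0,0]
  ],
  "rotation": [
    [0,0,0],
    [0,0,0],
    [0,0,0],
    [0,0,0],
    [0,0,0]
  ]
}}

```text
time: 4.13
ee_pos: [0.478, 0.0279, 0.0042]
tool_rot: [3.136, 0.182, 0.001]
contact_force: [-0.5, -1.0, 4.4]
grip_width: 0.0229
```

Request:
{"name": "move_arm", "arguments": {
  "translation": [
    [0,0,-8],
    [0,0,-15],
    [0,0,-20],
    [0,0,-25],
    [0,0,-25]
  ],
  "rotation": [
    [0,0,0],
    [0,0,0],
    [0,0,0],
    [0,0,0],
    [0,0,0]
  ]
}}

```text
time: 4.55
ee_pos: [0.4754, 0.0283, 0.0967]
tool_rot: [-3.135, -0.182, 0.006]
contact_force: [0.0, 1.4, -1.4]
grip_width: 0.023
```

Request:
{"name": "move_arm", "arguments": {
  "translation": [
    [0,0,-20],
    [0,0,-20],
    [0,0,-10],
    [0,0,0],
    [0,0,0]
  ],
  "rotation": [
    [0,0,0],
    [0,0,0],
    [0,0,0],
    [0,0,0],
    [0,0,0]
  ]
}}

```text
time: 4.97
ee_pos: [0.4772, 0.028, 0.1464]
tool_rot: [-3.136, -0.182, 0.0]
contact_force: [-0.8, -0.1, -2.7]
grip_width: 0.0229
```

```bash
python3 - <<'E'
from h import *
a=manip.get_image("scene"); b=manip.get_image("top")
cv2.imwrite("pics/s3r.png",a[:,:,::-1]);cv2.imwrite("pics/t3r.png",b[:,:,::-1])
cv2.imwrite("pics/s3.png",cv2.resize(a[170:340,250:450],None,fx=4,fy=3.5,interpolation=cv2.INTER_CUBIC)[:,:,::-1])
cv2.imwrite("pics/t3.png",cv2.resize(b[180:330,260:440],None,fx=4,fy=4,interpolation=cv2.INTER_CUBIC)[:,:,::-1])
go((.479,.0276,.25),.115)
E
```

```text
t 5.07 pos [0.476  0.0281 0.1451] F [-0.4057  0.3979 -1.6953] grip 0.02273604707335887
 q [-0.0768  0.0818 -0.4534  1.039   0.0001  2.9489]
 shift now-axes [   2.6069    0.7747 -104.8784] turn [-0.0426  0.1888  0.0511]
 shift target-axes [   2.9532    0.8501 -104.8687]
```

View pics/s3.png

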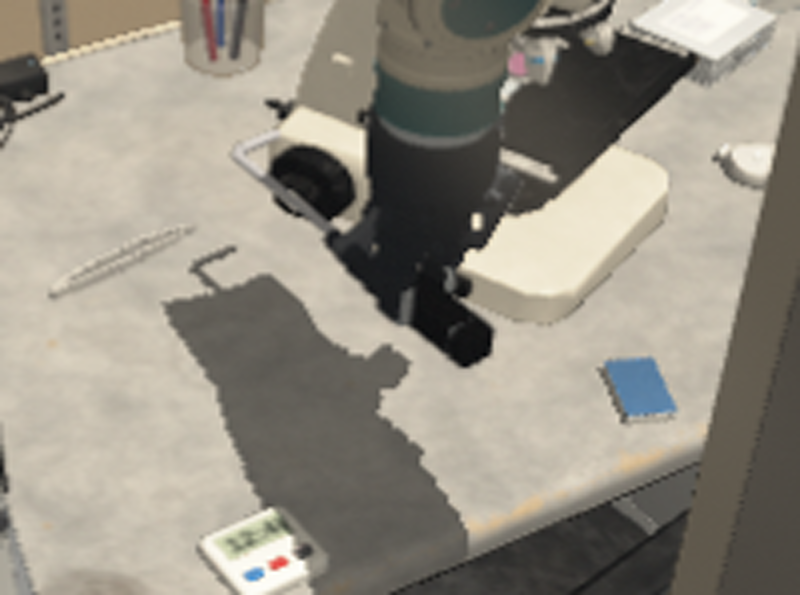

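View pics/t3.png

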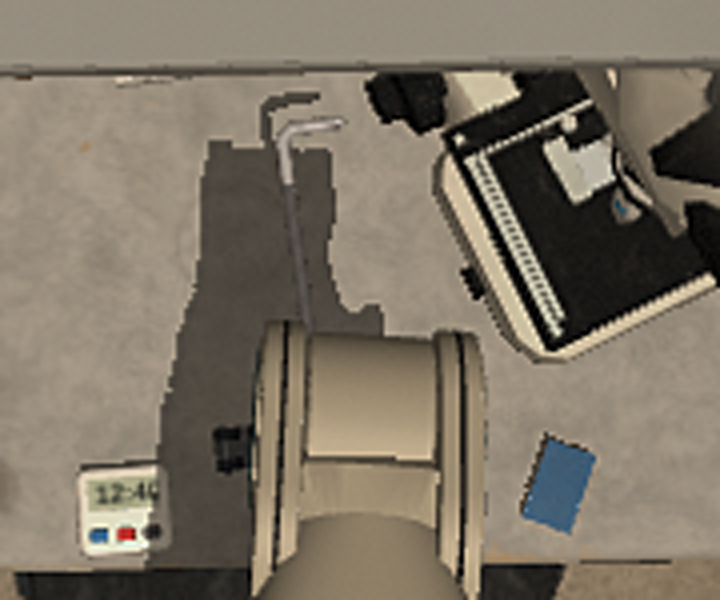

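```bash
python3 - <<'E'
from h import *
c,e=tri((309.2,212.7),(330.2,212.8)); d,e2=tri((319,209.5),(344.8,210.8))
c2=np.array([.4723,.0272,0])
print(c,e,d,e2)
s=manip.sense(); r=R.from_rotvec(s['tool_rot'])
print("corner in tool",1000*r.inv().apply(c-s['ee_pos']),"end",1000*r.inv().apply(d-s['ee_pos']))
E
```

```text
[0.6619 0.05   0.1622] 0.00284493177213278 [0.6686 0.0146 0.1537] 5.2650481634188355e-05
corner in tool [187.1543  -0.2683 -17.6826] end [189.7052  35.7009  -9.2561]
```

Request:
{"name": "move_arm", "arguments": {
  "translation": [
    [0,0,-10],
    [0,0,-10],
    [0,0,-10],
    [0,0,-10],
    [0,0,-10]
  ],
  "rotation": [
    [0,0,-3],
    [0,0,-5],
    [0,0,-6],
    [0,0,-6],
    [0,0,-6]
  ]
}}

```text
time: 5.48
ee_pos: [0.4761, 0.028, 0.1952]
tool_rot: [-3.011, -0.89, 0.006]
contact_force: [-0.0, 0.0, -1.9]
grip_width: 0.0235
```

Request:
{"name": "move_arm", "arguments": {
  "translation": [
    [0,0,-10],
    [0,0,-10],
    [0,0,-10],
    [0,0,-10],
    [0,0,0]
  ],
  "rotation": [
    [0,0,-6],
    [0,0,-6],
    [0,0,-6],
    [0,0,-6],
    [0,0,-6]
  ]
}}

```text
time: 5.9
ee_pos: [0.4778, 0.0279, 0.2369]
tool_rot: [-2.68, -1.64, 0.0]
contact_force: [0.0, -0.2, -3.0]
grip_width: 0.0228
```

Request:
{"name": "move_arm", "arguments": {
  "translation": [
    [0,0,0],
    [0,0,0],
    [0,0,0],
    [0,0,0],
    [0,0,0]
  ],
  "rotation": [
    [0,0,-6],
    [0,0,-6],
    [0,0,-4],
    [0,0,0],
    [0,0,0]
  ]
}}

```text
time: 6.32
ee_pos: [0.4766, 0.028, 0.2352]
tool_rot: [-2.431, -1.987, 0.004]
contact_force: [0.1, 0.5, -1.3]
grip_width: 0.0229
```

```bash
python3 -c "
from h import *
go((.4224,.0691,.2365),1.374)"
```

```text
t 6.32 pos [0.4766 0.028  0.2352] F [ 0.0637  0.4597 -1.3121] grip 0.0228777217321361
 q [-0.0768  0.0132 -0.3255  1.2352 -0.      1.6942]
 shift now-axes [ 29.4951 -61.2497  -1.1093] turn [-0.1769  0.0227 -0.1961]
 shift target-axes [ 29.705  -61.1447  -1.2865]
```

Before entering the screen I'll put the pole at the standoff and measure the hook there.

Request:
{"name": "move_arm", "arguments": {
  "translation": [
    [10,-20,0],
    [10,-20,0],
    [10,-21,0],
    [0,0,0],
    [0,0,0]
  ],
  "rotation": [
    [0,0,0],
    [0,0,0],
    [0,0,0],
    [0,0,0],
    [0,0,0]
  ]
}}

```text
time: 6.73
ee_pos: [0.4225, 0.0698, 0.2361]
tool_rot: [-2.43, -1.99, 0.001]
contact_force: [-0.1, -0.1, -1.5]
grip_width: 0.023
```

```bash
python3 - <<'E'
from h import *
a=manip.get_image("scene"); b=manip.get_image("top")
cv2.imwrite("pics/s4r.png",a[:,:,::-1]);cv2.imwrite("pics/t4r.png",b[:,:,::-1])
cv2.imwrite("pics/s4.png",cv2.resize(a[200:350,180:350],None,fx=4,fy=4,interpolation=cv2.INTER_CUBIC)[:,:,::-1])
cv2.imwrite("pics/t4.png",cv2.resize(b[200:330,170:350],None,fx=4,fy=4,interpolation=cv2.INTER_CUBIC)[:,:,::-1])
go((.4224,.0691,.2365),1.374)
E
```

```text
t 6.83 pos [0.424  0.0692 0.2366] F [-0.7092 -0.1361 -1.6012] grip 0.02291606903863124
 q [ 0.0113 -0.0792 -0.4113  1.2383 -0.0003  1.7812]
 shift now-axes [-0.4371 -1.5483  0.0946] turn [ 0.0223  0.0125 -0.1277]
 shift target-axes [-0.4337 -1.5492  0.0951]
```

View pics/s4.png

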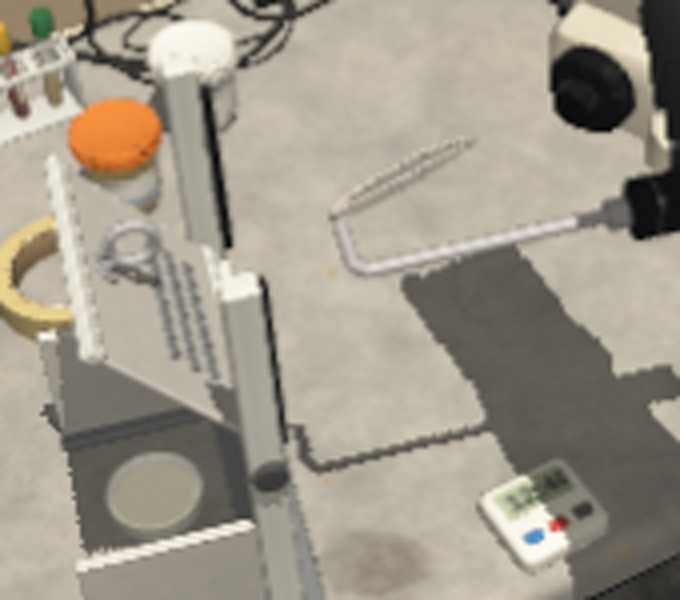

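View pics/t4.png

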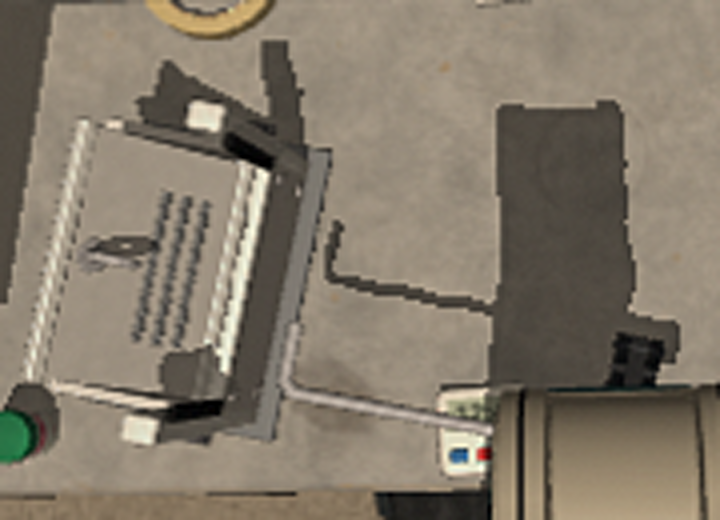

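```bash
python3 - <<'E'
from h import *
s=manip.sense(); r=R.from_rotvec(s['tool_rot'])
for nm,a,b in [("corner",(268.4,265.1),(241.6,295.9)),("end",(263.6,253.6),(242.6,281.3))]:
    c,e=tri(a,b); print(nm,c,e,"tool",1000*r.inv().apply(c-s['ee_pos']))
# shaft: intersect top-ray of shaft point with scene shaft line -> plane from scene line
o,u=ray("scene",(268.4,265.1)); _,w=ray("scene",(322,255.6)); n=np.cross(u,w)
q,v=ray("top",(292.1,307.1)); t=((o-q)@n)/(v@n); P=q+v*t; print("shaft pt",P,1000*r.inv().apply(P-s['ee_pos']))
q,v=ray("top",(265.6,301.3)); t=((o-q)@n)/(v@n); P=q+v*t; print("shaft pt",P,1000*r.inv().apply(P-s['ee_pos']))
E
```

```text
corner [0.4639 0.2548 0.2508] 0.0012717342780670376 tool [189.8461   2.4082 -14.2772]
end [0.496  0.2513 0.2549] 2.387126387448532e-05 tool [192.7377  34.5401 -18.3166]
shaft pt [0.4369 0.142  0.2476] [ 73.8905  -1.7156 -10.9863]
shaft pt [0.4508 0.2009 0.2496] [134.3312   0.2145 -13.0769]
```

Request:
{"name": "move_arm", "arguments": {
  "translation": [
    [15,0,1],
    [20,0,1],
    [20,0,1],
    [20,0,1],
    [15,0,0]
  ],
  "rotation": [
    [0,0,0],
    [0,0,0],
    [0,0,0],
    [0,0,0],
    [0,0,0]
  ]
}}

```text
time: 7.25
ee_pos: [0.4425, 0.1585, 0.2324]
tool_rot: [-2.432, -1.989, -0.0]
contact_force: [0.7, -0.3, -2.1]
grip_width: 0.0234
```

Request:
{"name": "move_arm", "arguments": {
  "translation": [
    [10,0,0],
    [8,0,0],
    [0,0,0],
    [0,0,0]
  ],
  "rotation": [
    [0,0,0],
    [0,0,0],
    [0,0,0],
    [0,0,0]
  ]
}}

```text
time: 7.58
ee_pos: [0.4451, 0.175, 0.2327]
tool_rot: [2.43, 1.99, -0.001]
contact_force: [0.6, -0.0, -2.8]
grip_width: 0.0227
```

```bash
python3 - <<'E'
from h import *
a=manip.get_image("scene"); b=manip.get_image("top")
cv2.imwrite("pics/s5r.png",a[:,:,::-1]);cv2.imwrite("pics/t5r.png",b[:,:,::-1])
cv2.imwrite("pics/s5.png",cv2.resize(a[210:310,180:290],None,fx=6,fy=6,interpolation=cv2.INTER_CUBIC)[:,:,::-1])
cv2.imwrite("pics/t5.png",cv2.resize(b[215:315,170:290],None,fx=6,fy=6,interpolation=cv2.INTER_CUBIC)[:,:,::-1])
go((.4438,.1766,.2335),1.374)
E
```

```text
t 7.68 pos [0.4448 0.1746 0.2327] F [-0.1734 -0.0868 -1.8135] grip 0.023169197763646194
 q [ 0.2389  0.0136 -0.3304  1.2272 -0.0004  2.0088]
 shift now-axes [ 1.7854 -1.3932 -0.774 ] turn [-0.0138  0.0342 -0.1339]
 shift target-axes [ 1.7891 -1.3888 -0.7733]
```

View pics/s5.png

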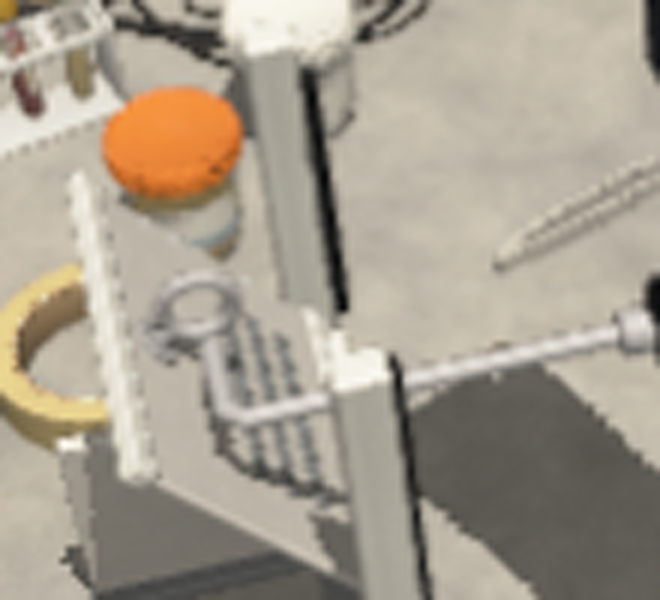

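View pics/t5.png

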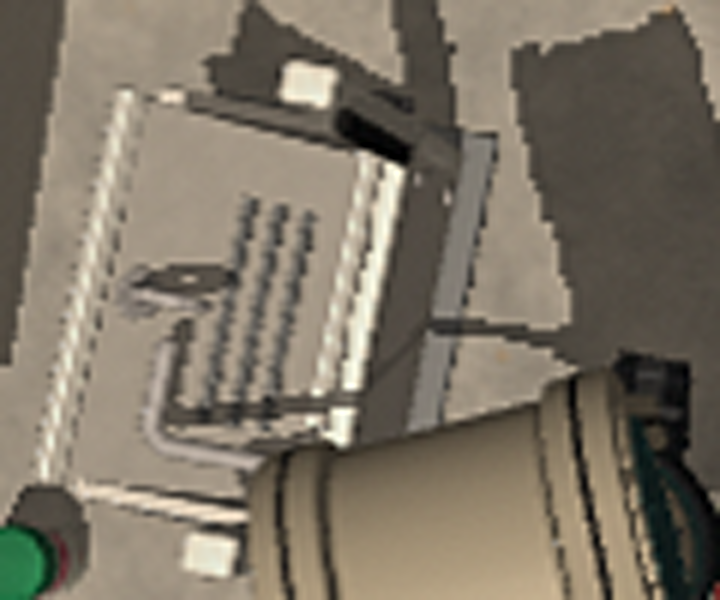

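```bash
python3 - <<'E'
from h import *
s=manip.sense(); r=R.from_rotvec(s['tool_rot'])
E,e=tri((212.4,260.5),(198.2,264.6)); print("eye",E,"tool",1000*r.inv().apply(E-s['ee_pos']))
for nm,a,b in [("corner",(218.3,278.3),(195.8,286.3)),("end",(215.1,265.4),(198.3,272.1))]:
    c,e=tri(a,b); print(nm,c,e,"tool",1000*r.inv().apply(c-s['ee_pos']))
a=cv2.imread("pics/s5r.png");b=cv2.imread("pics/t5r.png")
cv2.imwrite("pics/s5z.png",cv2.resize(a[250:285,195:245],None,fx=14,fy=14,interpolation=cv2.INTER_NEAREST))
cv2.imwrite("pics/t5z.png",cv2.resize(b[252:295,180:230],None,fx=14,fy=14,interpolation=cv2.INTER_NEAREST))
E
```

```text
eye [0.5351 0.3527 0.2491] tool [192.4414  53.2178 -16.4727]
corner [0.4864 0.359  0.2441] 0.00026902786626414453 tool [188.9867   4.2958 -11.4409]
end [0.5183 0.3525 0.2494] 0.000610098155416763 tool [188.9892  36.848  -16.826 ]
```

View pics/s5z.png

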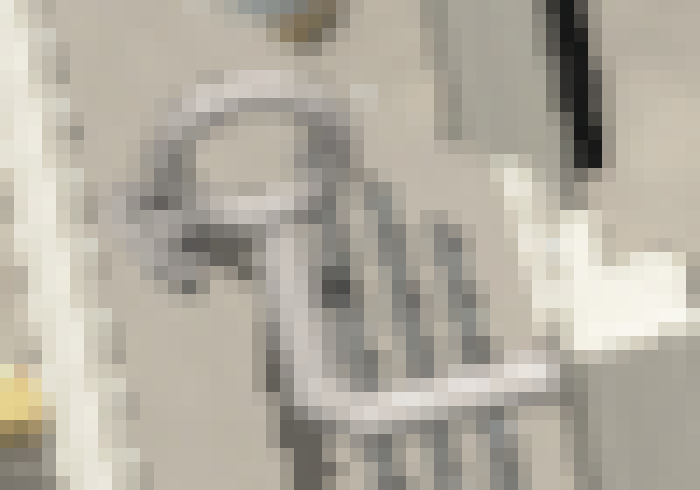

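View pics/t5z.png

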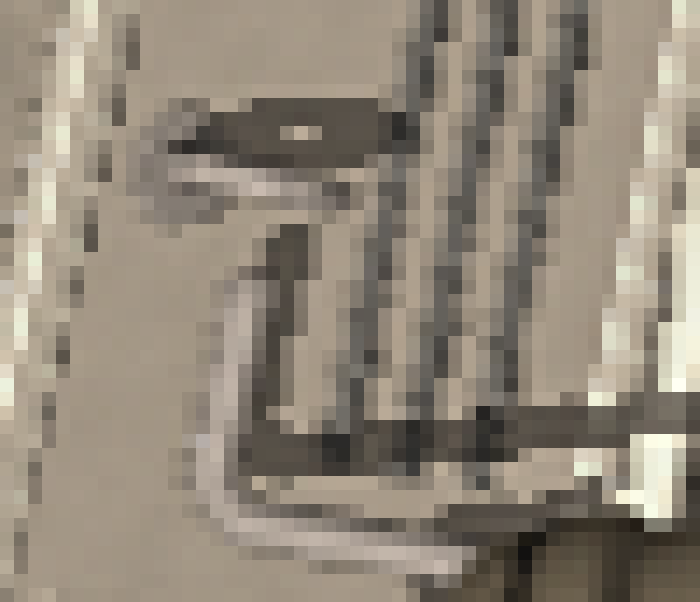

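```bash
python3 - <<'E'
from h import *
s=manip.sense(); r=R.from_rotvec(s['tool_rot'])
for nm,a,b in [("corner",(217.2,278.1),(195,287.6)),("end",(214.6,266.0),(197.2,271.7)),("eye",(212.4,260.5),(198.1,264.5))]:
    c,e=tri(a,b); print(nm,c,e,"tool",1000*r.inv().apply(c-s['ee_pos']))
E
```

```text
corner [0.484  0.3607 0.2478] 0.0018014128729090342 tool [190.1723   1.575  -15.1415]
end [0.5189 0.3545 0.2483] 0.00115562842133235 tool [191.0573  37.009  -15.7062]
eye [0.5352 0.3528 0.249 ] 0.0004484309591010384 tool [192.578   53.3553 -16.4154]
```

The pin and eye line up within 2 mm (pin about (191,·,-15.5), eye (192.5,·,-16.4) in tool axes). Inserting sideways.

Request:
{"name": "move_arm", "arguments": {
  "translation": [
    [2,0,-1],
    [0,6,0],
    [0,6,0],
    [0,5,0],
    [0,0,0]
  ],
  "rotation": [
    [0,0,0],
    [0,0,0],
    [0,0,0],
    [0,0,0],
    [0,0,0]
  ]
}}

```text
time: 8.1
ee_pos: [0.4635, 0.1735, 0.234]
tool_rot: [2.431, 1.989, 0.002]
contact_force: [-0.0, -0.4, -2.7]
grip_width: 0.0231
```

Request:
{"name": "move_arm", "arguments": {
  "translation": [
    [0,5,0],
    [0,5,0],
    [0,5,0],
    [0,0,0],
    [0,0,0]
  ],
  "rotation": [
    [0,0,0],
    [0,0,0],
    [0,0,0],
    [0,0,0],
    [0,0,0]
  ]
}}

```text
time: 8.52
ee_pos: [0.4769, 0.1708, 0.2338]
tool_rot: [-2.431, -1.99, 0.0]
contact_force: [0.2, -0.3, -1.9]
grip_width: 0.0231
```

```bash
python3 - <<'E'
from h import *
a=manip.get_image("scene"); b=manip.get_image("top")
cv2.imwrite("pics/s6.png",cv2.resize(a[240:295,185:255],None,fx=10,fy=10,interpolation=cv2.INTER_CUBIC)[:,:,::-1])
cv2.imwrite("pics/t6.png",cv2.resize(b[245:295,175:235],None,fx=10,fy=10,interpolation=cv2.INTER_CUBIC)[:,:,::-1])
go((.4448,.1746,.2327),1.374)
E
```

```text
t 8.62 pos [0.4765 0.1709 0.2337] F [-1.1448 -0.4426 -2.8263] grip 0.02311473712254424
 q [ 0.2166  0.0646 -0.2749  1.2317  0.0001  1.9857]
 shift now-axes [ -2.6454 -31.7954   1.0479] turn [-0.0252  0.0058 -0.083 ]
 shift target-axes [ -2.5994 -31.7996   1.0337]
```

View pics/s6.png

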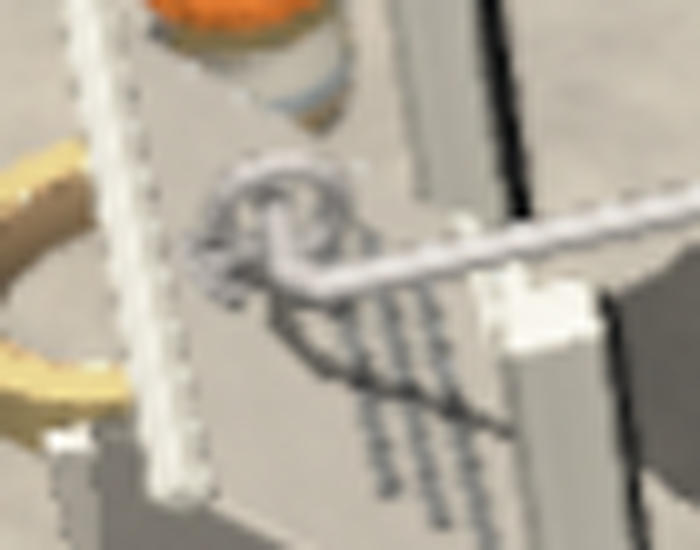

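View pics/t6.png

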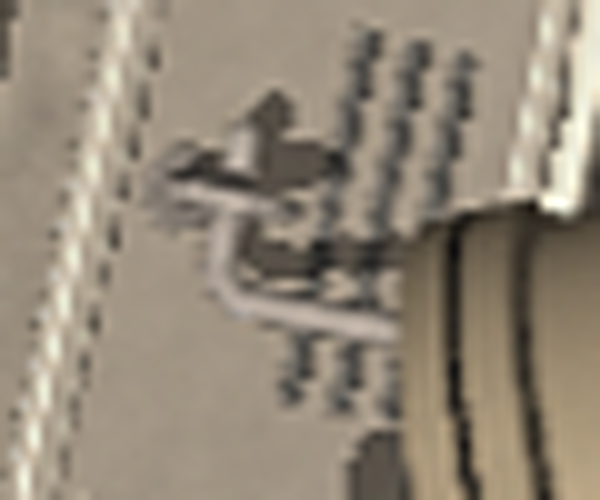

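The pin tip shows past the ring in both views (top crop tip about (240,140), ring about (230,195)), so the pin is through and roughly centred. Starting a slow pull along the arc.

Request:
{"name": "move_arm", "arguments": {
  "translation": [
    [-3,0,0],
    [-3,0,0],
    [-3,0,-1],
    [-3,0,-1.3],
    [-3,0,-1.3]
  ],
  "rotation": [
    [0,0,0],
    [0,0,0],
    [0,0,0],
    [0,0,0],
    [0,0,0]
  ]
}}

```text
time: 9.03
ee_pos: [0.4737, 0.1568, 0.2377]
tool_rot: [-2.428, -1.991, -0.002]
contact_force: [1.4, 5.0, -2.8]
grip_width: 0.0229
```

```bash
python3 - <<'E'
from h import *
s=manip.sense(); r=R.from_rotvec(s['tool_rot']); print("F tool",r.inv().apply(s['contact_force']),"M",r.inv().apply(s['ft_torque']))
a=manip.get_image("scene")
cv2.imwrite("pics/s7.png",cv2.resize(a[240:295,185:255],None,fx=10,fy=10,interpolation=cv2.INTER_CUBIC)[:,:,::-1])
go((.4448,.1746,.2327),1.374)
E
```

```text
F tool [5.1754 0.3794 2.822 ] M [ 0.1241  0.8628 -0.1693]
t 9.08 pos [0.4736 0.1562 0.238 ] F [ 0.5494  3.7563 -1.6711] grip 0.022703276273458074
 q [ 0.1882  0.0478 -0.2838  1.2386  0.0009  1.9568]
 shift now-axes [ 12.4185 -31.8813   5.2714] turn [ 0.0123 -0.0619 -0.056 ]
 shift target-axes [ 12.4554 -31.868    5.2648]
```

View pics/s7.png

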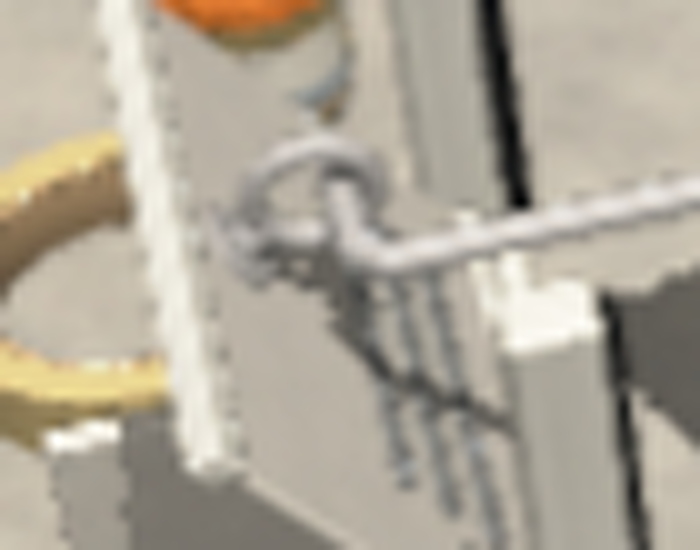

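Request:
{"name": "move_arm", "arguments": {
  "translation": [
    [-4,0,-1],
    [-4,0,-1],
    [-4,0,-0.9],
    [-4,0,-0.7],
    [-4,0,-0.6]
  ],
  "rotation": [
    [0,0,0],
    [0,0,0],
    [0,0,0],
    [0,0,0],
    [0,0,0]
  ]
}}

```text
time: 9.5
ee_pos: [0.4698, 0.1364, 0.2419]
tool_rot: [-2.43, -1.991, -0.001]
contact_force: [-0.0, 5.0, -1.4]
grip_width: 0.0227
```

Request:
{"name": "move_arm", "arguments": {
  "translation": [
    [-4,0,-0.5],
    [-4,0,-0.3],
    [-4,0,-0.2],
    [-4,0,0],
    [-4,0,0]
  ],
  "rotation": [
    [0,0,0],
    [0,0,0],
    [0,0,0],
    [0,0,0],
    [0,0,0]
  ]
}}

```text
time: 9.92
ee_pos: [0.4658, 0.1165, 0.2427]
tool_rot: [2.431, 1.99, 0.0]
contact_force: [0.6, 3.7, -1.7]
grip_width: 0.0231
```

```bash
python3 - <<'E'
from h import *
s=manip.sense(); r=R.from_rotvec(s['tool_rot']); print("F tool",r.inv().apply(s['contact_force']),"M",r.inv().apply(s['ft_torque']))
a=manip.get_image("scene")
cv2.imwrite("pics/s8.png",cv2.resize(a[230:295,185:265],None,fx=9,fy=9,interpolation=cv2.INTER_CUBIC)[:,:,::-1])
go((.4448,.1746,.2327),1.374)
E
```

```text
F tool [ 3.7053 -0.1499  1.732 ] M [ 0.0416  0.9755 -0.1161]
t 9.97 pos [0.4656 0.1159 0.2426] F [ 0.5459  2.9039 -1.2223] grip 0.02286045714734235
 q [ 0.1097  0.0115 -0.3114  1.2482 -0.001   1.8796]
 shift now-axes [ 53.4657 -31.9795   9.844 ] turn [-0.0012  0.0631 -0.1293]
 shift target-axes [ 53.5269 -31.8589   9.9023]
```

View pics/s8.png

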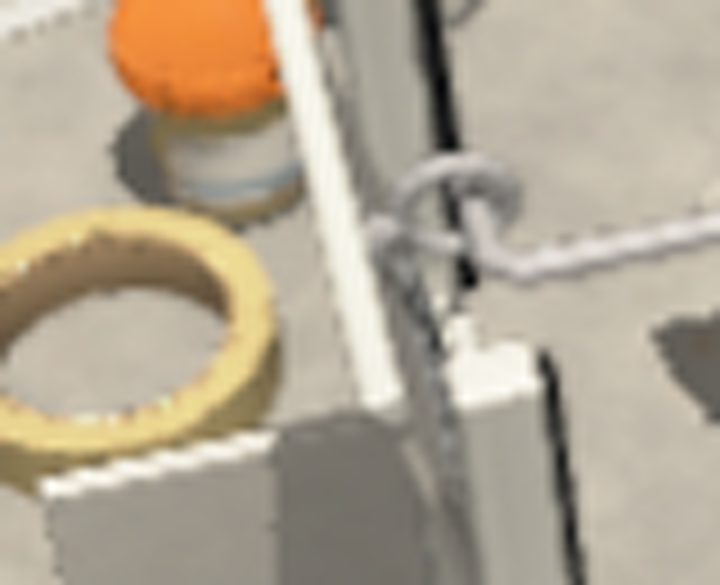

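Request:
{"name": "move_arm", "arguments": {
  "translation": [
    [-3,0,0],
    [-3,0,0.2],
    [-3,0,0.3],
    [-2,0,0.3]
  ],
  "rotation": [
    [0,0,0],
    [0,0,0],
    [0,0,0],
    [0,0,0]
  ]
}}

```text
time: 10.3
ee_pos: [0.4636, 0.1058, 0.2418]
tool_rot: [2.431, 1.99, -0.0]
contact_force: [1.0, 4.5, -1.7]
grip_width: 0.0231
```

Request:
{"name": "move_arm", "arguments": {
  "translation": [
    [-2,0,0.3],
    [-2,0,0.3]
  ],
  "rotation": [
    [0,0,0],
    [0,0,0]
  ]
}}

```text
time: 10.47
ee_pos: [0.4629, 0.1021, 0.2412]
tool_rot: [2.43, 1.991, 0.0]
contact_force: [1.4, 4.1, -1.6]
grip_width: 0.0228
```

```bash
python3 - <<'E'
from h import *
s=manip.sense(); r=R.from_rotvec(s['tool_rot']); print("F tool",r.inv().apply(s['contact_force']),"M",r.inv().apply(s['ft_torque']))
a=manip.get_image("scene")
cv2.imwrite("pics/s9.png",cv2.resize(a[230:295,185:265],None,fx=9,fy=9,interpolation=cv2.INTER_CUBIC)[:,:,::-1])
go((.4448,.1746,.2327),1.374)
E
```

```text
F tool [4.3252 0.5238 1.5834] M [-0.0648  0.9677 -0.1356]
t 10.52 pos [0.4628 0.1018 0.2411] F [ 0.8078  3.8142 -1.3808] grip 0.022742479165246784
 q [ 0.0802  0.0012 -0.3249  1.2448 -0.0005  1.8497]
 shift now-axes [ 67.8395 -31.975    8.418 ] turn [-0.0018  0.0276 -0.1042]
 shift target-axes [ 67.8935 -31.8519   8.4496]
```

View pics/s9.png

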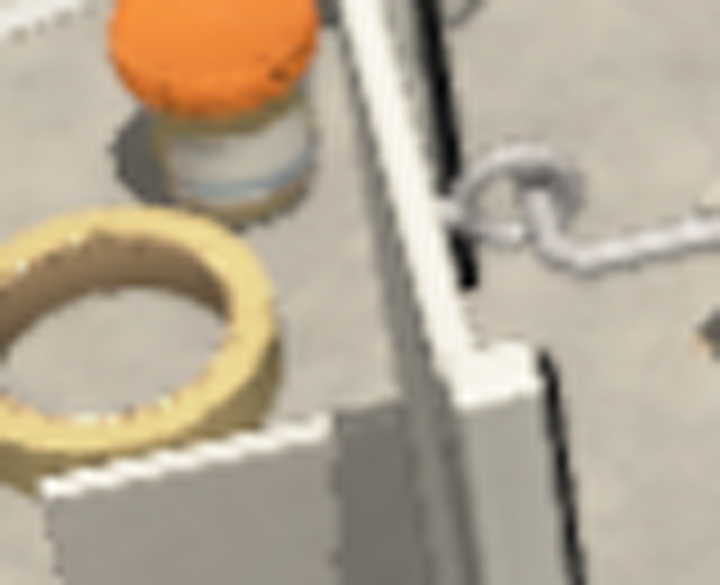

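Request:
{"name": "move_arm", "arguments": {
  "translation": [
    [-1.5,0,0.2],
    [-1.5,0,0.2]
  ],
  "rotation": [
    [0,0,0],
    [0,0,0]
  ]
}}

```text
time: 10.68
ee_pos: [0.4623, 0.0993, 0.2408]
tool_rot: [2.43, 1.991, 0.0]
contact_force: [0.4, 3.7, -1.6]
grip_width: 0.0229
```

Request:
{"name": "move_arm", "arguments": {
  "translation": [
    [-1,0,0.2],
    [-1,0,0.2]
  ],
  "rotation": [
    [0,0,0],
    [0,0,0]
  ]
}}

```text
time: 10.85
ee_pos: [0.4619, 0.0973, 0.2404]
tool_rot: [2.43, 1.991, 0.0]
contact_force: [0.3, 3.5, -1.3]
grip_width: 0.0232
```

Request:
{"name": "move_arm", "arguments": {
  "translation": [
    [-1,0,0.2],
    [0,0,0]
  ],
  "rotation": [
    [0,0,0],
    [0,0,0]
  ]
}}

```text
time: 11.02
ee_pos: [0.4616, 0.0963, 0.2402]
tool_rot: [-2.43, -1.991, 0.0]
contact_force: [0.9, 3.3, -1.0]
grip_width: 0.0232
```

Request:
{"name": "move_arm", "arguments": {
  "translation": [
    [-1,0,0.2],
    [-1,0,0.2]
  ],
  "rotation": [
    [0,0,0],
    [0,0,0]
  ]
}}

```text
time: 11.18
ee_pos: [0.4618, 0.0958, 0.24]
tool_rot: [-2.428, -1.99, -0.005]
contact_force: [2.0, 9.7, -1.8]
grip_width: 0.023
```

Request:
{"name": "move_arm", "arguments": {
  "translation": [
    [-1,0,0.2],
    [0,0,0]
  ],
  "rotation": [
    [0,0,0],
    [0,0,0]
  ]
}}

```text
time: 11.35
ee_pos: [0.4619, 0.0956, 0.2399]
tool_rot: [-2.427, -1.99, -0.008]
contact_force: [1.8, 9.9, -1.3]
grip_width: 0.0231
```

```bash
python3 - <<'E'
from h import *
s=manip.sense(); r=R.from_rotvec(s['tool_rot']); print("F tool",r.inv().apply(s['contact_force']),"M",r.inv().apply(s['ft_torque']))
a=manip.get_image("scene")
cv2.imwrite("pics/s10.png",cv2.resize(a[230:295,185:265],None,fx=9,fy=9,interpolation=cv2.INTER_CUBIC)[:,:,::-1])
go((.4448,.1746,.2327),1.374)
E
```

```text
F tool [10.0194 -0.1416  1.3588] M [-0.0407  2.2273 -0.1287]
t 11.4 pos [0.4619 0.0955 0.24  ] F [ 2.3794  9.472  -1.4927] grip 0.022671860604424457
 q [ 0.0634 -0.0042 -0.3329  1.2399  0.0054  1.8312]
 shift now-axes [ 74.1355 -32.2435   7.6622] turn [ 0.0403 -0.3332 -0.0118]
 shift target-axes [ 74.1855 -32.223    7.2535]
```

View pics/s10.png

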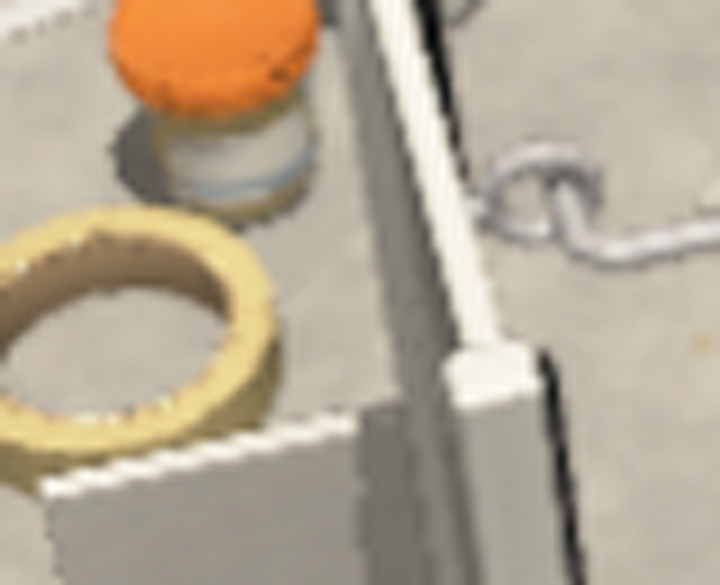

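Request:
{"name": "move_arm", "arguments": {
  "translation": [
    [-1,0,0.2],
    [0,0,0]
  ],
  "rotation": [
    [0,0,0],
    [0,0,0]
  ]
}}

```text
time: 11.57
ee_pos: [0.462, 0.0954, 0.2398]
tool_rot: [-2.425, -1.99, -0.011]
contact_force: [3.0, 13.2, -2.1]
grip_width: 0.0231
```

Request:
{"name": "move_arm", "arguments": {
  "translation": [
    [-0.8,0,0.2],
    [0,0,0]
  ],
  "rotation": [
    [0,0,0],
    [0,0,0]
  ]
}}

```text
time: 11.73
ee_pos: [0.4621, 0.0953, 0.2396]
tool_rot: [-2.424, -1.99, -0.013]
contact_force: [3.8, 14.8, -3.1]
grip_width: 0.0233
```

Request:
{"name": "move_arm", "arguments": {
  "translation": [
    [0,0,0],
    [0,0,0],
    [0,0,0],
    [0,0,0],
    [0,0,0]
  ],
  "rotation": [
    [0,0,0],
    [0,0,0],
    [0,0,0],
    [0,0,0],
    [0,0,0]
  ]
}}

```text
time: 12.15
ee_pos: [0.4621, 0.0953, 0.2397]
tool_rot: [-2.424, -1.99, -0.013]
contact_force: [4.0, 14.8, -2.8]
grip_width: 0.0231
```

Request:
{"name": "move_arm", "arguments": {
  "translation": [
    [0,0,0],
    [0,0,0],
    [0,0,0],
    [0,0,0],
    [0,0,0]
  ],
  "rotation": [
    [0,0,0],
    [0,0,0],
    [0,0,0],
    [0,0,0],
    [0,0,0]
  ]
}}

```text
time: 12.57
ee_pos: [0.4621, 0.0953, 0.2397]
tool_rot: [-2.424, -1.99, -0.013]
contact_force: [4.1, 14.3, -3.3]
grip_width: 0.0229
```

```bash
python3 - <<'E'
from h import *
s=manip.sense(); r=R.from_rotvec(s['tool_rot']); print("F tool",r.inv().apply(s['contact_force']),"M",r.inv().apply(s['ft_torque']))
a=manip.get_image("scene"); b=manip.get_image("top")
cv2.imwrite("pics/s11.png",cv2.resize(a[225:305,200:300],None,fx=7,fy=7,interpolation=cv2.INTER_CUBIC)[:,:,::-1])
cv2.imwrite("pics/t11.png",cv2.resize(b[215:315,185:305],None,fx=6,fy=6,interpolation=cv2.INTER_CUBIC)[:,:,::-1])
go((.4448,.1746,.2327),1.374)
E
```

```text
F tool [14.7468  1.2337  3.4431] M [-0.1639  2.9959 -0.1952]
t 12.67 pos [0.4621 0.0953 0.2397] F [ 3.7339 15.2507 -2.862 ] grip 0.023025025697839374
 q [ 0.0607 -0.005  -0.3343  1.238   0.0089  1.8274]
 shift now-axes [ 74.3401 -32.4352   7.6638] turn [ 0.0685 -0.547   0.0482]
 shift target-axes [ 74.3828 -32.489    6.9926]
```

View pics/s11.png

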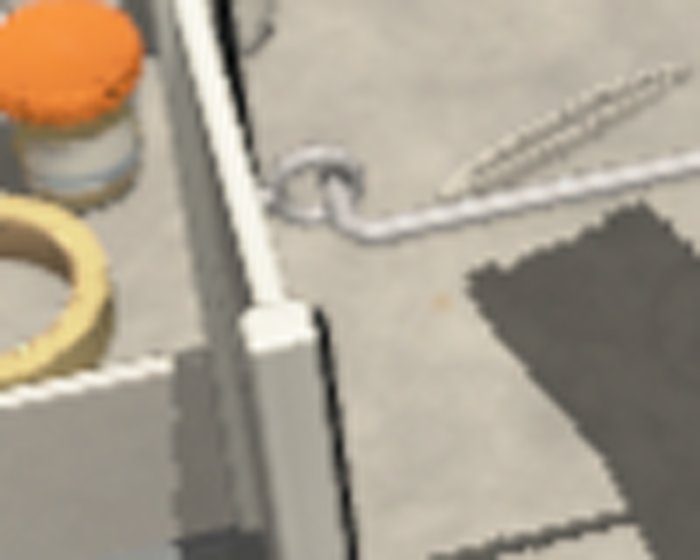

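View pics/t11.png

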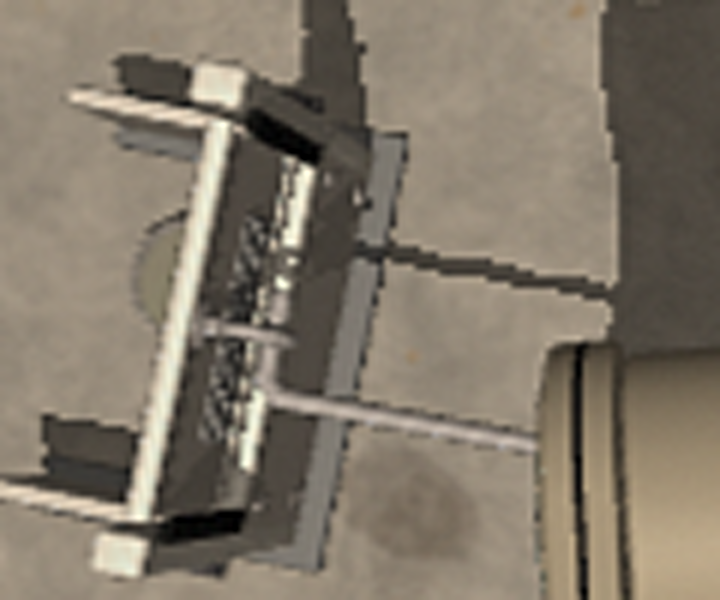

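```bash
python3 - <<'E'
from h import *
ex=np.array([.1957,.981,0]); ey=np.array([.981,-.1957,0]); M=np.array([.526,.3085,0])
f=lambda P:(round(float((P-M)@ex),4),round(float((P-M)@ey),4),round(float(P[2]),4))
T=lambda x,y:(x/6+185-.42,y/6+215-.42)
S=lambda x,y:(x/7+200-.43,y/7+225-.43)
print("caps",f(plane("top",T(220,85),.292)),f(plane("top",T(120,553),.292)))
for p in [(217,125),(180,300),(143,510)]: print("pane top edge",f(plane("top",T(*p),.28)))
print("eye",f(tri(S(316,187),T(243,328))[0]))
print("edge scene", f(plane("scene",S(205,50),.28)),f(plane("scene",S(262,290),.28)))
E
```

```text
caps (-0.0002, 0.0857, 0.292) (0.0012, -0.0856, 0.292)
pane top edge (0.0008, 0.072, 0.28)
pane top edge (0.0012, 0.0068, 0.28)
pane top edge (-0.0009, -0.0701, 0.28)
eye (-0.0218, -0.0001, 0.2574)
edge scene (-0.002, 0.0441, 0.28) (0.0013, -0.0606, 0.28)
```

The pane sits flush with the posts (edge offset about 0.4 mm at mid-width). I held 14 to 15 N for over 0.8 s with no further travel. Now easing off and centring the pin in the eye.

Request:
{"name": "move_arm", "arguments": {
  "translation": [
    [2,0,0],
    [2,0,0],
    [2,0,0],
    [1,0,0],
    [0,0,0]
  ],
  "rotation": [
    [0,0,0],
    [0,0,0],
    [0,0,0],
    [0,0,0],
    [0,0,0]
  ]
}}

```text
time: 13.08
ee_pos: [0.462, 0.098, 0.239]
tool_rot: [2.43, 1.989, -0.002]
contact_force: [0.5, 0.3, -0.9]
grip_width: 0.0229
```

```bash
python3 - <<'E'
from h import *
s=manip.sense(); r=R.from_rotvec(s['tool_rot']); print("F tool",r.inv().apply(s['contact_force']),"M",r.inv().apply(s['ft_torque']))
a=manip.get_image("scene"); b=manip.get_image("top")
cv2.imwrite("pics/s12.png",cv2.resize(a[235:275,215:275],None,fx=12,fy=12,interpolation=cv2.INTER_CUBIC)[:,:,::-1])
cv2.imwrite("pics/t12.png",cv2.resize(b[245:295,205:275],None,fx=10,fy=10,interpolation=cv2.INTER_CUBIC)[:,:,::-1])
go((.4448,.1746,.2327),1.374)
E
```

```text
F tool [0.4515 0.465  0.8769] M [-0.0589  0.4128  0.0499]
t 13.18 pos [0.4619 0.098  0.239 ] F [ 0.0672  0.9187 -1.8132] grip 0.02284623785571796
 q [ 0.0728 -0.0002 -0.331   1.2407 -0.0011  1.8424]
 shift now-axes [ 71.679  -31.886    6.2071] turn [-0.0199  0.068  -0.1171]
 shift target-axes [ 71.7366 -31.7416   6.2812]
```

View pics/s12.png

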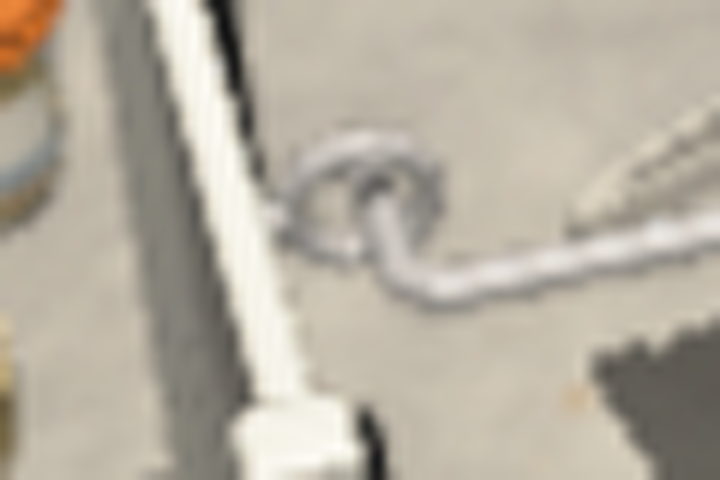

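View pics/t12.png

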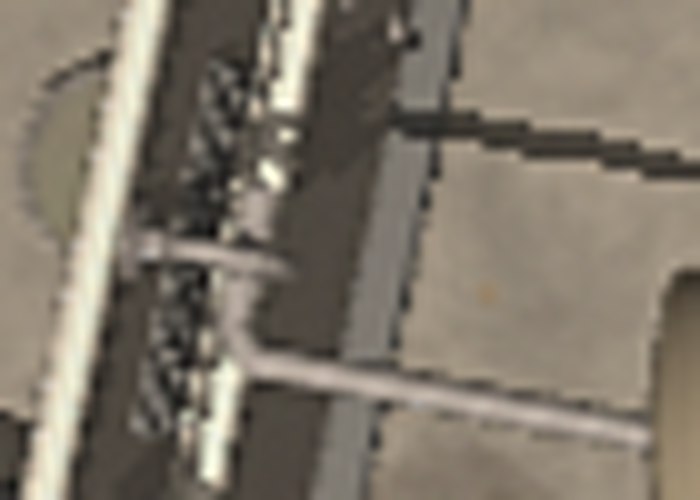

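```bash
python3 - <<'E'
from h import *
a=manip.get_image("scene"); b=manip.get_image("top")
cv2.imwrite("pics/s13.png",cv2.resize(a[238:268,228:268],None,fx=18,fy=18,interpolation=cv2.INTER_NEAREST)[:,:,::-1])
cv2.imwrite("pics/t13.png",cv2.resize(b[258:290,212:252],None,fx=18,fy=18,interpolation=cv2.INTER_NEAREST)[:,:,::-1])
E
```

```text
(no output)
```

View pics/s13.png

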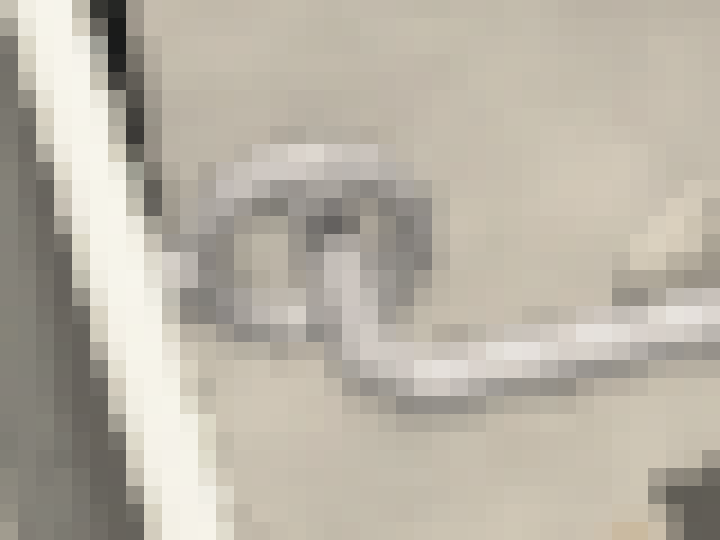

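View pics/t13.png

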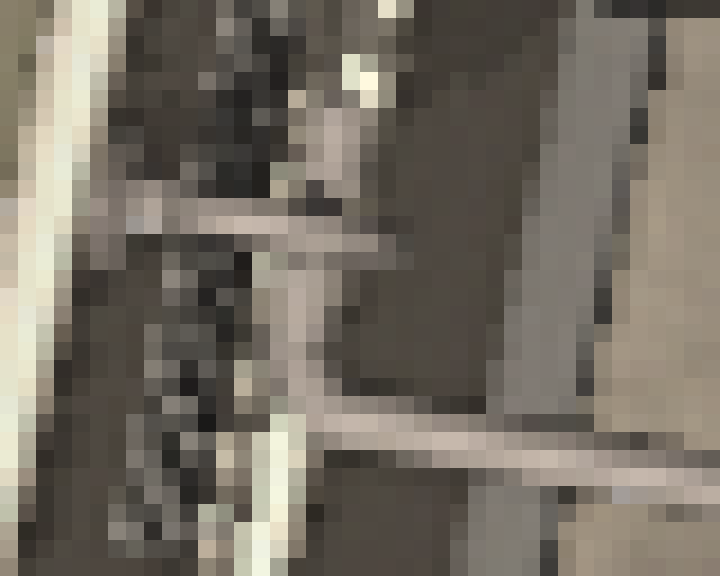

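Both views put the pin about 5 to 6 mm to the front of the hole's centre and about 2 mm low. I'll centre it before withdrawing.

Request:
{"name": "move_arm", "arguments": {
  "translation": [
    [1.5,0,-1],
    [1.5,0,-1],
    [1,0,0],
    [0,0,0]
  ],
  "rotation": [
    [0,0,0],
    [0,0,0],
    [0,0,0],
    [0,0,0]
  ]
}}

```text
time: 13.62
ee_pos: [0.4628, 0.1025, 0.2411]
tool_rot: [2.43, 1.991, -0.001]
contact_force: [0.3, 1.2, -3.1]
grip_width: 0.0228
```

```bash
python3 - <<'E'
from h import *
s=manip.sense(); r=R.from_rotvec(s['tool_rot']); print("F tool",r.inv().apply(s['contact_force']),"M",r.inv().apply(s['ft_torque']))
a=manip.get_image("scene"); b=manip.get_image("top")
cv2.imwrite("pics/s14.png",cv2.resize(a[238:268,228:268],None,fx=18,fy=18,interpolation=cv2.INTER_CUBIC)[:,:,::-1])
cv2.imwrite("pics/t14.png",cv2.resize(b[258:290,212:252],None,fx=18,fy=18,interpolation=cv2.INTER_CUBIC)[:,:,::-1])
print(s['ee_pos'])
E
```

```text
F tool [1.182  0.0284 3.0523] M [-0.0466 -0.064   0.0262]
[0.4628 0.1025 0.2411]
```

View pics/s14.png

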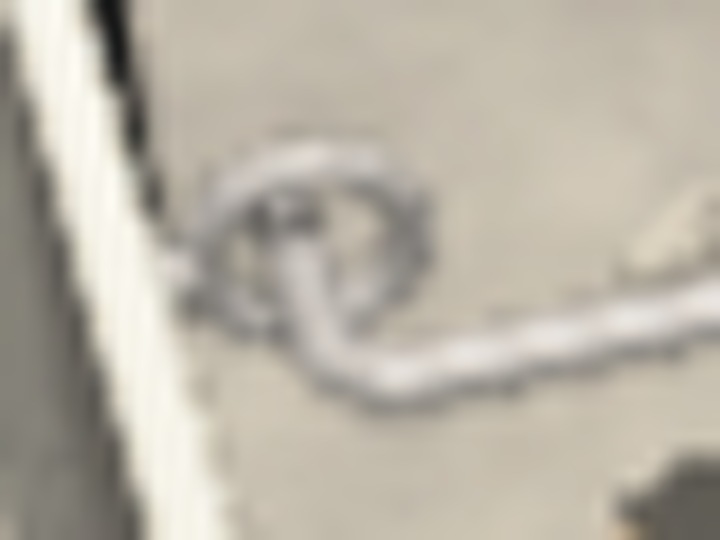

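View pics/t14.png

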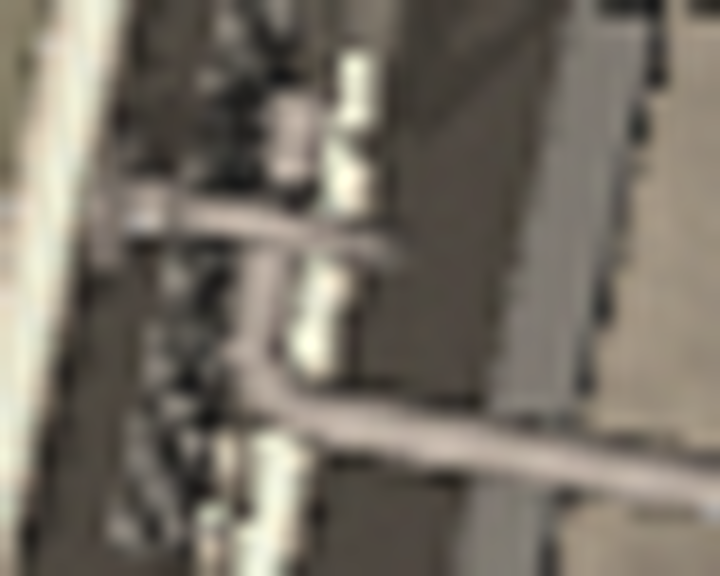

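Request:
{"name": "move_arm", "arguments": {
  "translation": [
    [0,-4,0],
    [0,-5,0],
    [0,-5,0],
    [0,-5,0]
  ],
  "rotation": [
    [0,0,0],
    [0,0,0],
    [0,0,0],
    [0,0,0]
  ]
}}

```text
time: 14.05
ee_pos: [0.4435, 0.1063, 0.2411]
tool_rot: [-2.43, -1.991, 0.001]
contact_force: [-0.3, -1.0, -2.3]
grip_width: 0.0231
```

Request:
{"name": "move_arm", "arguments": {
  "translation": [
    [0,-5,0],
    [0,-5,0],
    [0,-4,0],
    [0,0,0],
    [0,0,0]
  ],
  "rotation": [
    [0,0,0],
    [0,0,0],
    [0,0,0],
    [0,0,0],
    [0,0,0]
  ]
}}

```text
time: 14.47
ee_pos: [0.4304, 0.109, 0.2413]
tool_rot: [2.43, 1.991, 0.001]
contact_force: [0.8, -0.0, -2.3]
grip_width: 0.0228
```

```bash
python3 - <<'E'
from h import *
s=manip.sense(); r=R.from_rotvec(s['tool_rot']); print("F tool",r.inv().apply(s['contact_force']),"M",r.inv().apply(s['ft_torque']))
a=manip.get_image("scene"); b=manip.get_image("top")
cv2.imwrite("pics/s15.png",cv2.resize(a[225:305,200:300],None,fx=7,fy=7,interpolation=cv2.INTER_CUBIC)[:,:,::-1])
cv2.imwrite("pics/t15.png",cv2.resize(b[215:315,185:305],None,fx=6,fy=6,interpolation=cv2.INTER_CUBIC)[:,:,::-1])
print(s['ee_pos'])
E
```

```text
F tool [0.118  0.7588 2.2885] M [ 0.0132 -0.0141  0.0091]
[0.4304 0.109  0.2413]
```

View pics/s15.png

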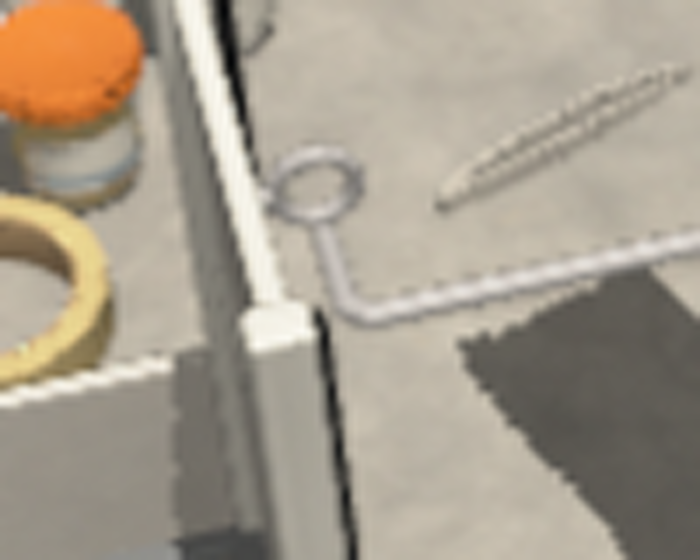

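View pics/t15.png

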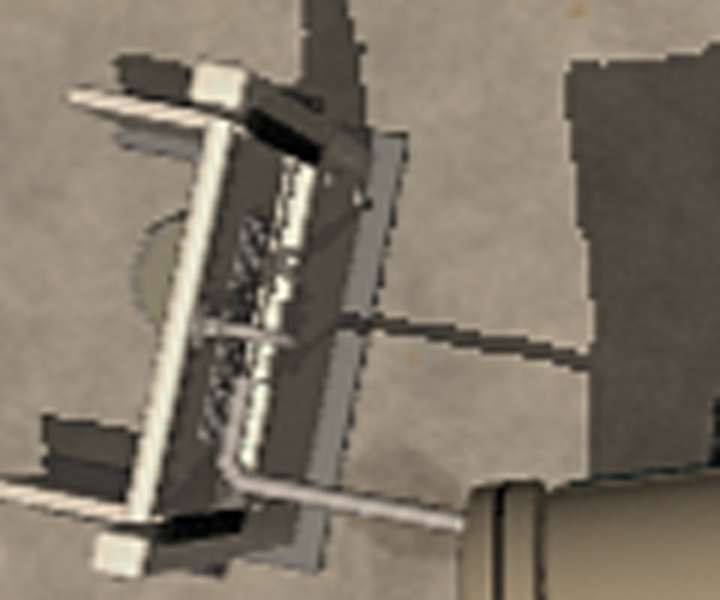

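The hook is out of the eye (tip about (238,380), ring about (245,330) in the top crop) and the pane is still flush. Backing away.

Request:
{"name": "move_arm", "arguments": {
  "translation": [
    [-10,0,0],
    [-20,0,0],
    [-20,0,0],
    [-20,0,0],
    [-20,0,0]
  ],
  "rotation": [
    [0,0,0],
    [0,0,0],
    [0,0,0],
    [0,0,0],
    [0,0,0]
  ]
}}

```text
time: 14.98
ee_pos: [0.4126, 0.0194, 0.2412]
tool_rot: [2.43, 1.991, -0.0]
contact_force: [0.3, 0.1, -1.1]
grip_width: 0.0227
```

Request:
{"name": "move_arm", "arguments": {
  "translation": [
    [-10,0,0],
    [0,0,0],
    [0,0,0],
    [0,0,0],
    [0,0,0]
  ],
  "rotation": [
    [0,0,3],
    [0,0,6],
    [0,0,6],
    [0,0,6],
    [0,0,6]
  ]
}}

```text
time: 15.4
ee_pos: [0.4108, 0.0101, 0.2413]
tool_rot: [2.832, 1.359, -0.0]
contact_force: [0.5, -0.4, -2.9]
grip_width: 0.0231
```

Request:
{"name": "move_arm", "arguments": {
  "translation": [
    [0,0,0],
    [0,0,0],
    [0,0,0],
    [0,0,0],
    [0,0,0]
  ],
  "rotation": [
    [0,0,6],
    [0,0,6],
    [0,0,6],
    [0,0,6],
    [0,0,6]
  ]
}}

```text
time: 15.82
ee_pos: [0.4108, 0.0103, 0.2412]
tool_rot: [3.087, 0.581, -0.0]
contact_force: [0.7, -0.8, -2.5]
grip_width: 0.0229
```

Request:
{"name": "move_arm", "arguments": {
  "translation": [
    [0,0,0],
    [0,0,0],
    [0,0,0],
    [0,0,0],
    [0,0,0]
  ],
  "rotation": [
    [0,0,6],
    [0,0,6],
    [0,0,3],
    [0,0,0],
    [0,0,0]
  ]
}}

```text
time: 16.23
ee_pos: [0.4108, 0.0105, 0.2412]
tool_rot: [3.136, 0.184, -0.0]
contact_force: [0.0, 0.1, -2.2]
grip_width: 0.023
```

```bash
python3 - <<'E'
from h import *
go((.475,.035,.06),.115)
E
```

```text
t 16.23 pos [0.4108 0.0105 0.2412] F [ 0.0483  0.1194 -2.1672] grip 0.022950864492448604
 q [-0.1319 -0.1172 -0.4352  1.2529 -0.0002  2.8928]
 shift now-axes [ 66.6096 -16.8868 181.199 ] turn [0.0109 0.0068 0.1097]
 shift target-axes [ 66.5556 -16.9797 181.2102]
```

Request:
{"name": "move_arm", "arguments": {
  "translation": [
    [13,-3.4,10],
    [13,-3.4,20],
    [13,-3.4,25],
    [13,-3.4,25],
    [14,-3.4,25]
  ],
  "rotation": [
    [0,0,0],
    [0,0,0],
    [0,0,0],
    [0,0,0],
    [0,0,0]
  ]
}}

```text
time: 16.65
ee_pos: [0.4752, 0.0354, 0.1354]
tool_rot: [3.136, 0.184, 0.001]
contact_force: [0.3, -0.6, -1.7]
grip_width: 0.023
```

Request:
{"name": "move_arm", "arguments": {
  "translation": [
    [0,0,25],
    [0,0,22],
    [0,0,16],
    [0,0,12],
    [0,0,0]
  ],
  "rotation": [
    [0,0,0],
    [0,0,0],
    [0,0,0],
    [0,0,0],
    [0,0,0]
  ]
}}

```text
time: 17.07
ee_pos: [0.4719, 0.0354, 0.0585]
tool_rot: [-3.136, -0.184, 0.009]
contact_force: [-0.4, -0.7, -2.2]
grip_width: 0.0231
```

```bash
python3 - <<'E'
from h import *
a=manip.get_image("scene"); b=manip.get_image("top")
cv2.imwrite("pics/s16.png",cv2.resize(a[170:340,250:450],None,fx=4,fy=3.5,interpolation=cv2.INTER_CUBIC)[:,:,::-1])
cv2.imwrite("pics/t16.png",cv2.resize(b[190:330,260:440],None,fx=4,fy=4,interpolation=cv2.INTER_CUBIC)[:,:,::-1])
go((.475,.035,.005),.115)
E
```

```text
t 17.17 pos [0.4742 0.0353 0.061 ] F [ 0.3676 -0.5591 -1.351 ] grip 0.02274221458566895
 q [-0.0618  0.1757 -0.5515  0.8447 -0.0001  2.9633]
 shift now-axes [ 0.7984  0.3782 56.0436] turn [-0.0074  0.0618  0.0855]
 shift target-axes [ 0.7385  0.3697 56.0445]
```

View pics/s16.png

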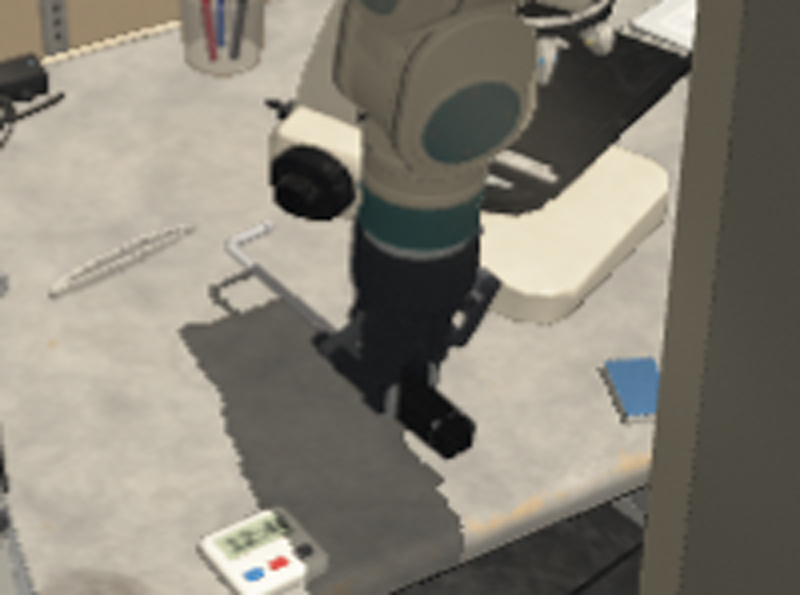

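View pics/t16.png

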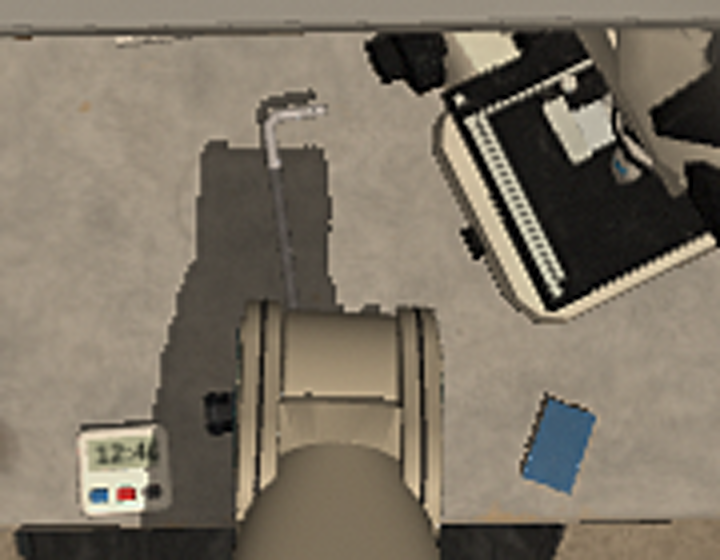

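The pole hangs level over free worktop (hook about (270,115) in the top crop), clear of the timer, pad and tweezers. Lowering.

Request:
{"name": "move_arm", "arguments": {
  "translation": [
    [0,0,18],
    [0,0,15],
    [0,0,10],
    [0,0,6],
    [0,0,3]
  ],
  "rotation": [
    [0,0,0],
    [0,0,0],
    [0,0,0],
    [0,0,0],
    [0,0,0]
  ]
}}

```text
time: 17.58
ee_pos: [0.4746, 0.0354, 0.0091]
tool_rot: [3.136, 0.182, 0.0]
contact_force: [-0.4, 0.5, -3.0]
grip_width: 0.0226
```

Request:
{"name": "move_arm", "arguments": {
  "translation": [
    [0,0,2],
    [0,0,1],
    [0,0,0]
  ],
  "rotation": [
    [0,0,0],
    [0,0,0],
    [0,0,0]
  ]
}}

```text
time: 17.83
ee_pos: [0.475, 0.0354, 0.0067]
tool_rot: [3.136, 0.182, 0.001]
contact_force: [0.5, -0.6, -1.6]
grip_width: 0.0234
```

Request:
{"name": "move_arm", "arguments": {
  "translation": [
    [0,0,1],
    [0,0,1],
    [0,0,0]
  ],
  "rotation": [
    [0,0,0],
    [0,0,0],
    [0,0,0]
  ]
}}

```text
time: 18.08
ee_pos: [0.4746, 0.0355, 0.0043]
tool_rot: [3.136, 0.182, 0.001]
contact_force: [0.7, 0.3, -2.0]
grip_width: 0.0231
```

Request:
{"name": "move_arm", "arguments": {
  "translation": [
    [0,0,0],
    [0,0,0],
    [0,0,0],
    [0,0,0],
    [0,0,0]
  ],
  "rotation": [
    [0,0,0],
    [0,0,0],
    [0,0,0],
    [0,0,0],
    [0,0,0]
  ],
  "hand": 60
}}

```text
time: 18.5
ee_pos: [0.4747, 0.0354, 0.0044]
tool_rot: [3.136, 0.182, 0.001]
contact_force: [0.6, 0.5, -0.3]
grip_width: 0.0508
```

Request:
{"name": "move_arm", "arguments": {
  "translation": [
    [0,0,0],
    [0,0,0],
    [0,0,0],
    [0,0,0],
    [0,0,0]
  ],
  "rotation": [
    [0,0,0],
    [0,0,0],
    [0,0,0],
    [0,0,0],
    [0,0,0]
  ]
}}

```text
time: 18.92
ee_pos: [0.4744, 0.0355, 0.0042]
tool_rot: [-3.136, -0.182, 0.0]
contact_force: [1.0, 0.1, 0.4]
grip_width: 0.0514
```

Request:
{"name": "move_arm", "arguments": {
  "translation": [
    [0,0,-8],
    [0,0,-15],
    [0,0,-25],
    [0,0,-30],
    [0,0,-30]
  ],
  "rotation": [
    [0,0,0],
    [0,0,0],
    [0,0,0],
    [0,0,0],
    [0,0,0]
  ]
}}

```text
time: 19.33
ee_pos: [0.4736, 0.0355, 0.1134]
tool_rot: [-3.136, -0.182, 0.002]
contact_force: [-0.4, 0.1, -0.6]
grip_width: 0.051
```

Request:
{"name": "move_arm", "arguments": {
  "translation": [
    [-20,10,-20],
    [-30,15,-10],
    [-30,15,0],
    [-20,15,0],
    [0,0,0]
  ],
  "rotation": [
    [0,0,0],
    [0,0,0],
    [0,0,0],
    [0,0,0],
    [0,0,0]
  ]
}}

```text
time: 19.75
ee_pos: [0.3776, -0.0319, 0.1424]
tool_rot: [3.136, 0.177, -0.004]
contact_force: [0.3, 0.8, -1.2]
grip_width: 0.0516
```

```bash
python3 - <<'E'
from h import *
a=manip.get_image("scene"); b=manip.get_image("top")
cv2.imwrite("pics/s17.png",cv2.resize(a[190:390,170:450],None,fx=2.8,fy=2.8,interpolation=cv2.INTER_CUBIC)[:,:,::-1])
cv2.imwrite("pics/t17.png",cv2.resize(b[190:330,165:425],None,fx=3,fy=3,interpolation=cv2.INTER_CUBIC)[:,:,::-1])
s=manip.sense(); print(s['time'],s['ee_pos'],s['contact_force'])
E
```

```text
19.85 [ 0.3813 -0.0311  0.1428] [1.601  0.8675 0.2123]
```

View pics/s17.png

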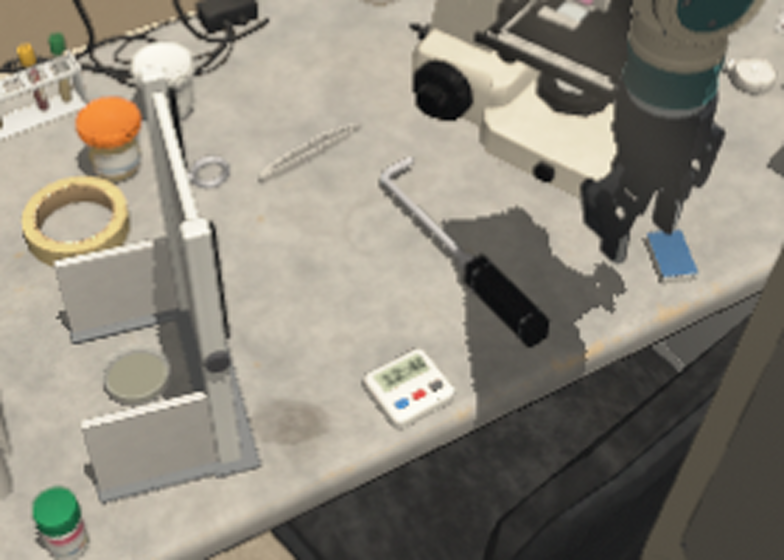

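View pics/t17.png

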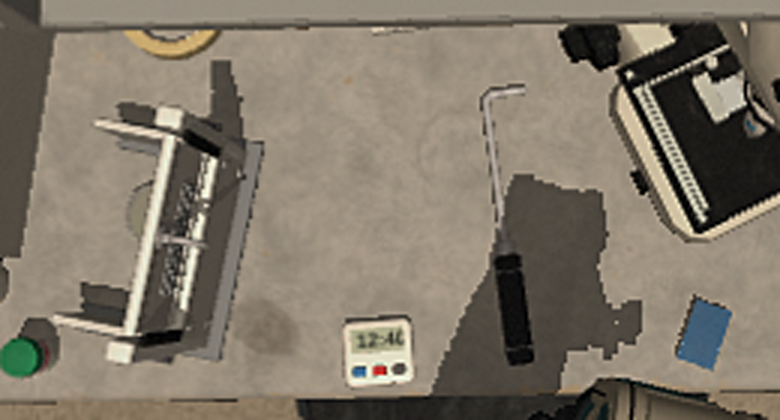

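```bash
python3 - <<'E'
from h import *
T=lambda x,y:(x/3+165-.33,y/3+190-.33)
S=lambda x,y:(x/2.8+170-.32,y/2.8+190-.32)
h=plane("top",T(515,308),.015); c=plane("top",T(487,97),.015)
print("handle",h,"corner",c,np.linalg.norm(h-c)); print("tri corner",tri(S(385,178),T(487,97)),"handle top",tri(S(505,297),T(514,307)))
ex=np.array([.1957,.981,0]); M=np.array([.526,.3085,0])
for p in [(171,140),(150,240),(132,325)]: print("pane edge x",(plane("top",T(*p),.28)-M)@ex)
print(manip.hand_in())
E
```

```text
handle [0.4655 0.0351 0.015 ] corner [0.6613 0.0574 0.015 ] 0.19707389986008705
tri corner (array([0.6609, 0.0564, 0.014 ]), np.float64(0.0021863618248767194)) handle top (array([0.4662, 0.0357, 0.0193]), np.float64(0.0009986707850265896))
pane edge x -0.0016208413855336786
pane edge x -0.0012674289648444829
pane edge x -0.0007784015769993436
the job is handed in; nothing more can be done
None
```

The vent pane is shut and the hook pole is back on the worktop. I handed the job in at about 20 s of the 69 s allowed; the hand-in gave no verdict.

- **Hooking:** I gripped the pole by its handle and passed the pin sideways through the eye with the pane open at about 0.65 rad. No contact force showed on the way in, and both views showed the tip beyond the ring.
- **Pulling shut:** I drew the pane along its arc in 3–4 mm rows, then 1–2 mm near the end. The wrist sensor read about 4–5 N on the way. It then read 14–15 N for over 0.8 s, with no further travel on the stop.
- **Unhooking:** I eased off, centred the pin in the hole and withdrew it sideways. No contact showed at the wrist, and the pane looked unmoved in the pictures.
- **Last checks:** The pane's top edge is about 1 mm from the posts' centre line. The pole lies flat: its hook corner measured 14 mm high, its handle is at about (0.466, 0.035), and it is well clear of the screen. The gripper is open and away, and I saw no bystander moved.

**Uncertain:** I could not read the pane angle directly. That it is within 0.025 rad of shut rests on the hard stop I felt and on camera measurements good to about 2 mm, or roughly 0.02 rad. While easing off, the pin sat about 5–6 mm off-centre in the eye, so I corrected that before withdrawing. No check failed.

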